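Pour the stone beads and spread them over the sorting plate

TASK

Take the scoop by its handle and gently pour all seven stone beads from low down onto the round white plate, then stand the empty scoop upright back on the bench clear of the plate. Spread the heap over the plate into an even single layer: every bead flat on the plate's floor, at least a bead's width of bare plate between any two, and at least one bead in each of the four quarters marked by the cross. Leave the jar, the ring cone and the pliers where they are.

Things in the scene. Friction and masses are not known exactly. Their poses are not given: they have to be found in the camera images.
- plate: Round white plaster plate fixed to the bench: outside diameter 190 mm, flat floor 178 mm across, 6 mm above the bench; vertical rim 6 mm thick, top 18 mm above the bench. Two thin grey lines cross at its centre and divide the floor into four quarters. Origin: centre of the underside, on the bench; x and y along the two lines, z up.
- plate_floor (a point): Centre of the plate's floor, 6 mm above the bench, where the two lines cross; axes as the plate.
- scoop: Loose aluminium scoop, left or right of the plate, beads inside. Pan 78 mm long (x), 54 wide (y), floor 4 mm, sides 40 mm high, 3 mm thick; open on top and over the whole -x end: the mouth, no lip, roughly towards the robot. Wooden tab handle at the back: 10 mm thick (x), 30 wide (y), 35 to 105 mm above the underside, centred at x = +40 mm. Origin: centre of the pan's underside, z up.
- scoop_grip (a point): Point in the middle of the scoop's handle tab to pinch, 85 mm above the scoop's underside and 20 mm below the tab's top; axes as the scoop (pinch along its x, the 10 mm thickness).
- scoop_lip (a point): Middle of the edge of the scoop's mouth, on the floor's upper face (39 mm towards -x from the scoop's origin, 4 mm up); axes as the scoop.
- bead0: One of seven alike dark grey stone beads: a 20 mm cube with slightly rounded edges and a small drilled hole, 20 g, starting in the scoop. Any face may end up on top. Origin: its centre, so 10 mm above what it lies flat on; axes square to its faces (x along the hole).
- bead1: One of seven alike dark grey stone beads: a 20 mm cube with slightly rounded edges and a small drilled hole, 20 g, starting in the scoop. Any face may end up on top. Origin: its centre, so 10 mm above what it lies flat on; axes square to its faces (x along the hole).
- bead2: One of seven alike dark grey stone beads: a 20 mm cube with slightly rounded edges and a small drilled hole, 20 g, starting in the scoop. Any face may end up on top. Origin: its centre, so 10 mm above what it lies flat on; axes square to its faces (x along the hole).
- bead3: One of seven alike dark grey stone beads: a 20 mm cube with slightly rounded edges and a small drilled hole, 20 g, starting in the scoop. Any face may end up on top. Origin: its centre, so 10 mm above what it lies flat on; axes square to its faces (x along the hole).
- bead4: One of seven alike dark grey stone beads: a 20 mm cube with slightly rounded edges and a small drilled hole, 20 g, starting in the scoop. Any face may end up on top. Origin: its centre, so 10 mm above what it lies flat on; axes square to its faces (x along the hole).
- bead5: One of seven alike dark grey stone beads: a 20 mm cube with slightly rounded edges and a small drilled hole, 20 g, starting in the scoop. Any face may end up on top. Origin: its centre, so 10 mm above what it lies flat on; axes square to its faces (x along the hole).
- bead6: One of seven alike dark grey stone beads: a 20 mm cube with slightly rounded edges and a small drilled hole, 20 g, starting in the scoop. Any face may end up on top. Origin: its centre, so 10 mm above what it lies flat on; axes square to its faces (x along the hole).
- jar: Bystander: closed glass jar with a brass cap, 58 mm diameter, 85 mm high, loose, standing on the other side of the plate from the scoop. Origin: centre of its underside.
- cone: Bystander: loose wooden ring cone, 107 mm high on a foot of 52 mm diameter, about 10 mm diameter at the tip, standing just beyond the plate. Origin: centre of its underside.
- pliers: Bystander: loose pliers with blue handles lying flat on the bench between plate and robot, about 142 mm long, 55 mm wide, 12 mm high. Origin: underside of the pivot; the jaws reach 46 mm along +x, the handles 96 mm along -x.
There are look-alikes about, which are no part of the job. Leave any turquoise look-alike of the bead6 alone.

How it is judged (in metres and radians):
On the way:
1. the lifted scoop is tipped mouth-down (by more than 0.25 rad) with its mouth above the plate (angle between scoop's own z axis and vertical above 0.25 rad and height (world z) of scoop_grip above 0.07 m and horizontal distance between scoop_lip and plate below 0.095 m and height (world z) of scoop_lip between 0.01 and 0.14 m), for 0.1 s.
At the end, for the whole second after the job is handed in: All beads at rest flat on the plate (centres within 88 mm of its centre, under 13.5 mm above its floor), every two centres over 38 mm apart, a bead centre in each quarter. The scoop at rest upright (0.1 rad) on the bench, over 120 mm from the plate, centre to centre (horizontal distance between each of bead0, bead1, bead2, bead3, bead4, bead5, bead6 and plate below 0.088 m and z of each of bead0, bead1, bead2, bead3, bead4, bead5, bead6 in the frame of plate_floor below 0.0135 m and linear speed of each of bead0, bead1, bead2, bead3, bead4, bead5, bead6, scoop below 0.02 m/s and horizontal distance between bead0 and bead1 above 0.038 m and horizontal distance between each of bead0, bead1 and bead2 above 0.038 m and horizontal distance between each of bead0, bead1, bead2 and bead3 above 0.038 m and horizontal distance between each of bead0, bead1, bead2, bead3 and bead4 above 0.038 m and horizontal distance between each of bead0, bead1, bead2, bead3, bead4 and bead5 above 0.038 m and horizontal distance between each of bead0, bead1, bead2, bead3, bead4, bead5 and bead6 above 0.038 m and ((x of bead0 in the frame of plate below 0 m and y of bead0 in the frame of plate below 0 m) or (x of bead1 in the frame of plate below 0 m and y of bead1 in the frame of plate below 0 m) or (x of bead2 in the frame of plate below 0 m and y of bead2 in the frame of plate below 0 m) or (x of bead3 in the frame of plate below 0 m and y of bead3 in the frame of plate below 0 m) or (x of bead4 in the frame of plate below 0 m and y of bead4 in the frame of plate below 0 m) or (x of bead5 in the frame of plate below 0 m and y of bead5 in the frame of plate below 0 m) or (x of bead6 in the frame of plate below 0 m and y of bead6 in the frame of plate below 0 m)) and ((x of bead0 in the frame of plate below 0 m and y of bead0 in the frame of plate above 0 m) or (x of bead1 in the frame of plate below 0 m and y of bead1 in the frame of plate above 0 m) or (x of bead2 in the frame of plate below 0 m and y of bead2 in the frame of plate above 0 m) or (x of bead3 in the frame of plate below 0 m and y of bead3 in the frame of plate above 0 m) or (x of bead4 in the frame of plate below 0 m and y of bead4 in the frame of plate above 0 m) or (x of bead5 in the frame of plate below 0 m and y of bead5 in the frame of plate above 0 m) or (x of bead6 in the frame of plate below 0 m and y of bead6 in the frame of plate above 0 m)) and ((x of bead0 in the frame of plate above 0 m and y of bead0 in the frame of plate below 0 m) or (x of bead1 in the frame of plate above 0 m and y of bead1 in the frame of plate below 0 m) or (x of bead2 in the frame of plate above 0 m and y of bead2 in the frame of plate below 0 m) or (x of bead3 in the frame of plate above 0 m and y of bead3 in the frame of plate below 0 m) or (x of bead4 in the frame of plate above 0 m and y of bead4 in the frame of plate below 0 m) or (x of bead5 in the frame of plate above 0 m and y of bead5 in the frame of plate below 0 m) or (x of bead6 in the frame of plate above 0 m and y of bead6 in the frame of plate below 0 m)) and ((x of bead0 in the frame of plate above 0 m and y of bead0 in the frame of plate above 0 m) or (x of bead1 in the frame of plate above 0 m and y of bead1 in the frame of plate above 0 m) or (x of bead2 in the frame of plate above 0 m and y of bead2 in the frame of plate above 0 m) or (x of bead3 in the frame of plate above 0 m and y of bead3 in the frame of plate above 0 m) or (x of bead4 in the frame of plate above 0 m and y of bead4 in the frame of plate above 0 m) or (x of bead5 in the frame of plate above 0 m and y of bead5 in the frame of plate above 0 m) or (x of bead6 in the frame of plate above 0 m and y of bead6 in the frame of plate above 0 m)) and angle between scoop's own z axis and vertical below 0.1 rad and height (world z) of scoop below 0.006 m and horizontal distance between scoop and plate above 0.12 m); the robot touches nothing.
It fails at once if the jar is shifted by more than 20 mm or knocked over (distance of jar from where it was at the start of the episode above 0.02 m or angle between jar's own z axis and vertical above 0.4 rad).
It fails at once if the cone is shifted by more than 20 mm or knocked over (distance of cone from where it was at the start of the episode above 0.02 m or angle between cone's own z axis and vertical above 0.4 rad).
It fails at once if the pliers is shifted by more than 20 mm or knocked over (distance of pliers from where it was at the start of the episode above 0.02 m or angle between pliers's own z axis and vertical above 0.4 rad).
It fails at once if a bead falls or is flung hard (faster than 1.6 m/s, a fall of some 13 cm) (linear speed of any of bead0, bead1, bead2, bead3, bead4, bead5, bead6 above 1.6 m/s).
It also fails if it takes over 72 s, if anything falls off the work surface, if the arm or the gripper's body presses on something with over 40 N, if the wrist force passes 120 N, or if a joint passes its speed limit or range.

ROBOT

A 7-joint arm with a two-finger parallel gripper is mounted at the origin on the work surface. World frame = base frame: x ahead of the robot, y to its left, z up, the work surface at z = 0. Lengths are in mm, angles in degrees, forces in N, time in s.
With the tool pointing down it reaches from about 400 to 850 mm from the base axis. Payload 4.5 kg.
Tool frame: the origin (TCP) lies on the centre line of the jaws, within the pads' length; the fingertips stand 22 mm ahead of it and the grasp point (between the pads) lies 3 mm ahead of it; z points along the fingers, y is the line along which they close (so a half turn about z gives the same grasp; the last joint's range is limited). The gripper opens to 88 mm and grips with 3 to 60 N. Pads are 18 mm wide; open, the fingers measure 123 mm over their backs; the gripper's body (75 mm by 187 mm) begins 45 mm behind the grasp point.
Start: joints at [65.764, 39.483, -11.15, 89.685, 9.013, 51.709, -12.324], TCP at [275.704, -560.927, 260.743] pointing down, gripper open.
Joint ranges: [-172.22, 172.22], [-26.19, 119.32], [-84.43, 86.54], [7.71, 146.69], [-57.33, 237.33], [2.42, 119.75], [-152.13, 152.13]. Speed limits (degrees/s): [147.25, 147.25, 180, 180, 180, 180, 180].

INTERFACE

Orientations are given as [roll, pitch, yaw] about the fixed x, y, z axes, in that order (R = Rz(yaw) Ry(pitch) Rx(roll)).
In Python, from rig import readout, viewer, r gives the robot as it stands.
- The arm moves only by the tool servo_tool, never from a script. Its argument "moves" is a list of rows, each an object with "dp": the shift along the tool's x, y, z as a fraction of full scale, a list of three; "angular": the turn, a rotation vector about the tool's x, y, z as a fraction of full scale, a list of three; "claw": the opening, from 0 (shut) to 1 (fully open). A call has 1 to 12 rows; each row shifts and turns the commanded pose from where the row before left it, along the tool's axes as they then stand; what a row does not reach is not made up. Full scale, the value 1, is 400 mm for a shift and 45 degrees for a turn. A row lasts 1/12 s, in which the tool goes at most 41.7 mm and 7.16 degrees, less where a joint would pass 70% of its speed; a pose out of reach is approached as far as the arm can. A call with a number of a shift or a turn outside -1 to 1 is refused whole. A call with a gripper value outside its range is refused whole. The fingers move at their own pace and stop on an object; "squeeze" is the grip in N (left out, the last holds). Time passes only in rows, so rows that do not move let the fingers close. It gives the time, the measured TCP pose, the force, the opening and the grip force at its end, in the units of the state.
- readout.read_state(): the state, without advancing time (a new reading comes with each control period).
- viewer.camera(name): name is "side" or "top"; returns (picture, depth): 384x512x3 uint8, blue, green, red; 384x512 float32, mm along the optical axis (not along the pixel's ray), 0 where there is no reading.
- viewer.camera_params(name): a dict with "camera_matrix" (3x3 intrinsics, pixels), "extrinsics" (4x4, takes a point from camera to world coordinates). Camera axes: x right, y up, looking along -z (the intrinsics and any distortion apply to the point x, -y, -z); pixel columns grow to the right and rows downward; lengths in mm; the calibration is good to about 2 mm. A picture is of the moment at which its call begins. camera_params takes no time and is no camera call.
- r.sign_off(): hands the job in; it is judged then, once.
The state is a dict: "time": time; "joints": joint angles; "qvel": joint speeds; "joint_efforts": joint torques, N m; "tcp_pos": TCP position; "tcp_rot": TCP orientation; "ft_force": force on the tool from outside, world axes, zero at the start; "wrist_torque": the same for the moment, N m; "gripper_width": opening from 0.0 (shut) to 1.0 (fully open); "gripper_force": force on a finger pad.
Only numpy, scipy, OpenCV 4.12 (cv2) and the standard library are available. Lean on these libraries where they do the work, as an engineer would, in place of code of your own. Each camera call takes 0.05 s, during which the arm holds its last target. There are 200 camera calls.

## Working session

There is one attempt and no reset: what is moved stays moved. The work goes in short steps, Python scripts to look and compute and a tool call to move; the robot and the scene stay as the last step left them, time stands still between calls to the robot, and variables do not carry over. Pictures are saved under pics/ and viewed, at most 10 in all, crops included, and the job is handed in when it is done.

Besides the shell and the picture viewer there is one more tool, called after "Call:" as a command line: name --argument value ..., lists and objects as JSON in quotes. servo_tool: Moves the arm, as the interface text tells. Shift numbers are shares of 400 mm and turn numbers shares of 45 degrees, none past 1 either way. Its arguments: {"type":"object","properties":{"moves":{"type":"array","items":{"type":"object","properties":{"dp":{"type":"array","items":{"type":"number","minimum":-1,"maximum":1}},"angular":{"type":"array","items":{"type":"number","minimum":-1,"maximum":1}},"claw":{"type":"number"}}}},"squeeze":{"type":"number"}},"required":["moves"]}

```bash
mkdir -p pics; ls; cat > h.py <<'E'
import numpy as np,cv2
from rig import readout,viewer,r
from scipy.spatial.transform import Rotation as R
def grab(n):
    img,d=viewer.camera(n); p=viewer.camera_params(n)
    return img,d,np.array(p["camera_matrix"]),np.array(p["extrinsics"])
def ray(K,E,u,v):
    d=np.array([(u-K[0,2])/K[0,0],-(v-K[1,2])/K[1,1],-1.]); return E[:3,3],E[:3,:3]@d
def onz(K,E,u,v,z):
    o,d=ray(K,E,u,v); return o+d*(z-o[2])/d[2]
def cloud(d,K,E):
    v,u=np.indices(d.shape); P=np.stack([(u-K[0,2])/K[0,0]*d,-(v-K[1,2])/K[1,1]*d,-d],-1)
    return P@E[:3,:3].T+E[:3,3]
E
python3 - <<'E'
from h import *
for n in("top","side"):
    i,d,K,E=grab(n); cv2.imwrite(f"pics/{n}0.png",i); np.save(f"pics/{n}0.npy",d); print(n,K.round(1).tolist(),E.round(3).tolist(),viewer.camera_params(n).keys())
print(readout.read_state())
E
```

```text
pics
top [[408.5, 0.0, 259.9], [0.0, 408.5, 193.8], [0.0, 0.0, 1.0]] [[0.024, 0.997, -0.069, 517.682], [-1.0, 0.024, -0.006, 16.382], [-0.005, 0.069, 0.998, 914.081], [0.0, 0.0, 0.0, 1.0]] dict_keys(['camera_matrix', 'extrinsics'])
side [[449.1, 0.0, 259.7], [0.0, 449.1, 187.0], [0.0, 0.0, 1.0]] [[0.767, 0.336, -0.546, 166.255], [-0.641, 0.385, -0.664, -476.785], [-0.013, 0.86, 0.511, 441.457], [0.0, 0.0, 0.0, 1.0]] dict_keys(['camera_matrix', 'extrinsics'])
{'time': 0.1, 'joints': array([ 65.76632188,  39.52665787, -11.14489198,  89.73894624,
         9.0148991 ,  51.71108555, -12.32475006]), 'qvel': array([ 0.07050404, -0.11092958, -0.02294934, -0.12814242, -0.01712831,
        0.08869268, -0.03631086]), 'joint_efforts': array([-3.70115289e-03, -5.28503215e+01, -1.27177566e+00, -1.53839064e+01,
       -5.26238023e-02,  2.01482791e-03,  5.17000228e-05]), 'tcp_pos': array([ 275.36366818, -560.4715436 ,  260.00867837]), 'tcp_rot': array([-1.79905804e+02,  9.27023008e-03,  2.61754158e+01]), 'ft_force': array([-0.08716083,  0.43593684,  0.13041705]), 'wrist_torque': array([-0.05622363,  0.01384502,  0.01239031]), 'gripper_force': 0.0, 'gripper_width': 0.9979117694493709}
```

View pics/top0.png

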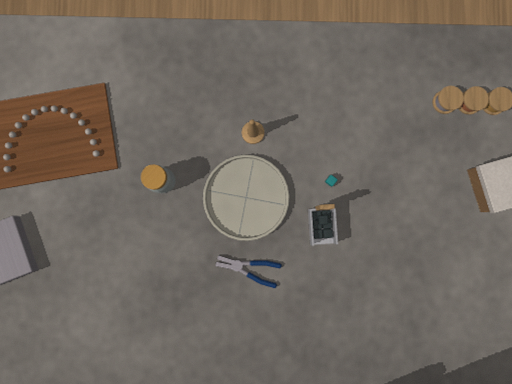

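View pics/side0.png

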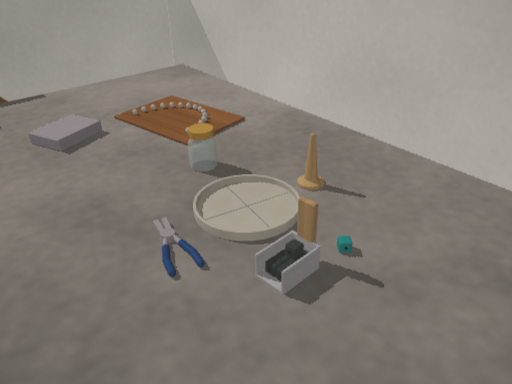

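Top view: plate centred about (246,197), scoop at (323,225) with its tab at (326,207) and mouth towards the robot, jar (155,178), cone (253,131), pliers (247,268), turquoise look-alike (331,181). Side view: scoop at (288,262) and tab at (308,220), plate at (247,205).

```bash
python3 - <<'E'
from h import *
D={}
for n in("top","side"):
    i=cv2.imread(f"pics/{n}0.png");d=np.load(f"pics/{n}0.npy");p=viewer.camera_params(n);K=np.array(p["camera_matrix"]);E=np.array(p["extrinsics"])
    C=cloud(d,K,E); hsv=cv2.cvtColor(i,cv2.COLOR_BGR2HSV); D[n]=(i,hsv,C,K,E)
    print(n,"bench z",np.median(C[...,2][(d>0)&(abs(C[...,2])<20)]).round(1))
    # handle: orange-ish & high
    u0=(300,340,195,245) if n=="top" else (290,325,190,250)
    m=np.zeros(d.shape,bool); m[u0[2]:u0[3],u0[0]:u0[1]]=1
    w=m&(hsv[...,1]>90)&(hsv[...,0]<25)&(C[...,2]>38)&(d>0)
    P=C[w]; print(" handle n",len(P),"min",P.min(0).round(1),"max",P.max(0).round(1),"med",np.median(P,0).round(1))
    t=P[P[:,2]>np.percentile(P[:,2],98)-4]; print(" top pts",len(t),t.mean(0).round(1))
    if len(t)>4:
        rect=cv2.minAreaRect(t[:,:2].astype(np.float32)); print(" rect",rect)
    # bead & turquoise
    for nm,lo,hi in(("turq",(80,120,60),(100,255,255)),("jarcap",(12,120,100),(25,255,255))):
        mm=cv2.inRange(hsv,lo,hi); k,l,s,c=cv2.connectedComponentsWithStats(mm)
        for j in range(1,k):
            if s[j,4]>30: print(nm,c[j].round(1),s[j].tolist(),np.median(C[(l==j)&(d>0)],0).round(1))
i,hsv,C,K,E=D["top"]
# plate
m=((hsv[...,2]>150)&(hsv[...,1]<70)).astype(np.uint8); m[:,:195]=0;m[:,300:]=0
k,l,s,c=cv2.connectedComponentsWithStats(m); j=1+s[1:,4].argmax()
cn,_=cv2.findContours((l==j).astype(np.uint8),0,1); cn=max(cn,key=len); e=cv2.fitEllipse(cv2.convexHull(cn)); print("plate",e,onz(K,E,*e[0],18))
# white scoop walls in top
roi=(slice(195,255),slice(300,345)); P=C[roi].reshape(-1,3); h=hsv[roi].reshape(-1,3)
t=P[(P[:,2]>33)&(P[:,2]<47)&(h[:,1]<60)]; print("walls",len(t),cv2.minAreaRect(t[:,:2].astype(np.float32)))
S=D["side"]; roi=(slice(230,290),slice(250,325)); P=S[2][roi].reshape(-1,3); h=S[1][roi].reshape(-1,3)
t=P[(P[:,2]>36)&(P[:,2]<44)&(h[:,1]<70)]; print("walls side",len(t),cv2.minAreaRect(t[:,:2].astype(np.float32)))
t=P[(P[:,2]>5)&(P[:,2]<44)&(h[:,1]<70)]; print("walls side",len(t),cv2.minAreaRect(t[:,:2].astype(np.float32)))
# enlarged crop
cv2.imwrite("pics/crop0.png",np.hstack([cv2.resize(D["top"][0][140:260,190:350],None,fx=2.4,fy=2.4,interpolation=3)[:288],cv2.resize(D["side"][0][180:300,235:395],None,fx=2.4,fy=2.4,interpolation=3)[:288]]))
E
```

```text
top bench z 0.6
 handle n 92 min [ 546.9 -126.7   39.5] max [557.  -95.7 109. ] med [ 551.2 -108.9  104.7]
 top pts 55 [ 552.6 -110.9  105.6]
 rect ((552.711181640625, -110.99065399169922), (7.89300012588501, 29.740751266479492), 2.6488230228424072)
turq [330.9 180.2] [326, 175, 11, 11, 78] [ 613.6 -133.3   20.3]
jarcap [ 55.7 136.3] [0, 83, 117, 106, 8340] [696.4 484.3   8.2]
jarcap [490.8 109. ] [486, 104, 12, 9, 44] [ 782.1 -488.5   14.2]
jarcap [153.  176.5] [141, 165, 25, 24, 478] [605.8 240.8  85. ]
side bench z 0.9
 handle n 743 min [ 544.6 -128.9   42.2] max [557.7 -99.3 107.2] med [ 547.5 -117.2   78.7]
 top pts 109 [ 550.1 -115.1  105.2]
 rect ((550.7161865234375, -113.73033142089844), (10.140825271606445, 29.236221313476562), 4.709764003753662)
turq [344.3 243.6] [337, 236, 15, 16, 197] [ 609.7 -139.2   18.9]
jarcap [179.6 119.9] [115, 96, 129, 48, 2778] [668.2 472.7   8.8]
plate ((245.21900939941406, 197.44219970703125), (84.06987762451172, 84.8743896484375), 68.0334701538086) [571.07720907  54.09999361  18.        ]
walls 239 ((513.5458984375, -114.17222595214844), (76.87755584716797, 54.589874267578125), 4.336459636688232)
walls side 581 ((513.3887939453125, -116.19892883300781), (82.63043975830078, 55.528343200683594), 4.500884532928467)
walls side 2584 ((519.5936279296875, -80.2861099243164), (149.2142333984375, 91.06775665283203), 77.7464370727539)
```

View pics/crop0.png

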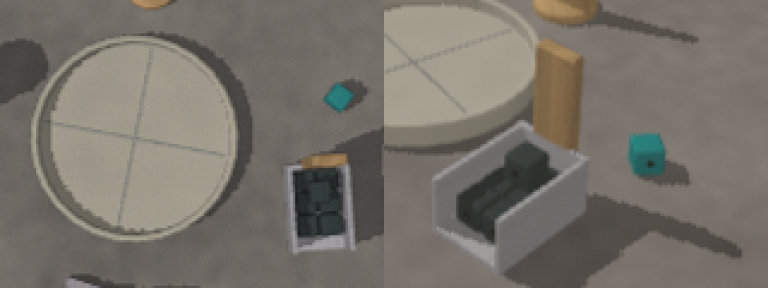

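The enlarged crop shows six beads on the pan floor with a seventh on top. The plate's lines are at about -10° yaw and the scoop's yaw is about 4.5°.

```bash
cat >> h.py <<'E'
def plan(wps,start=None):
    "wps: (pos,rpy,rows,claw); prints rows in tool fractions"
    s=readout.read_state(); p=np.array(s["tcp_pos"]); q=R.from_euler("xyz",s["tcp_rot"],degrees=True)
    print("from",p.round(1),np.round(s["tcp_rot"],1),"t",round(s["time"],2))
    for pos,rpy,n,claw in wps:
        g=R.from_euler("xyz",rpy,degrees=True); rv=(q.inv()*g).as_rotvec(); p1=np.array(pos,float); dp=(p1-p)/n
        for k in range(n):
            qk=q*R.from_rotvec(rv*k/n); a=qk.inv().apply(dp)/400; w=np.degrees(rv/n)/45
            print(np.round(a,3).tolist(),np.round(w,3).tolist(),claw)
        p,q=p1,g
E
python3 - <<'E'
from h import *
plan([((552,-112.5,190),(180,0,94.5),14,.5)])
E
```

```text
from [ 275.4 -560.5  260. ] [-179.9    0.    26.2] t 0.1
[0.08, -0.05, 0.013] [-0.0, -0.0, -0.108] 0.5
[0.084, -0.043, 0.013] [-0.0, -0.0, -0.108] 0.5
[0.087, -0.036, 0.013] [-0.0, -0.0, -0.108] 0.5
[0.09, -0.028, 0.013] [-0.0, -0.0, -0.108] 0.5
[0.092, -0.021, 0.013] [-0.0, -0.0, -0.108] 0.5
[0.093, -0.013, 0.013] [-0.0, -0.0, -0.108] 0.5
[0.094, -0.005, 0.013] [-0.0, -0.0, -0.108] 0.5
[0.094, 0.003, 0.013] [-0.0, -0.0, -0.108] 0.5
[0.093, 0.011, 0.013] [-0.0, -0.0, -0.108] 0.5
[0.092, 0.019, 0.013] [-0.0, -0.0, -0.108] 0.5
[0.09, 0.027, 0.013] [-0.0, -0.0, -0.108] 0.5
[0.087, 0.035, 0.013] [-0.0, -0.0, -0.108] 0.5
[0.084, 0.042, 0.013] [-0.0, -0.0, -0.108] 0.5
[0.08, 0.049, 0.013] [-0.0, -0.0, -0.108] 0.5
```

Call:
servo_tool --moves '[{"dp": [0.08,-0.05,0.013],"angular": [0,0,-0.108],"claw": 0.5},{"dp": [0.084,-0.043,0.013],"angular": [0,0,-0.108],"claw": 0.5},{"dp": [0.087,-0.036,0.013],"angular": [0,0,-0.108],"claw": 0.5},{"dp": [0.09,-0.028,0.013],"angular": [0,0,-0.108],"claw": 0.5},{"dp": [0.092,-0.021,0.013],"angular": [0,0,-0.108],"claw": 0.5},{"dp": [0.093,-0.013,0.013],"angular": [0,0,-0.108],"claw": 0.5},{"dp": [0.094,-0.005,0.013],"angular": [0,0,-0.108],"claw": 0.5},{"dp": [0.094,0.003,0.013],"angular": [0,0,-0.108],"claw": 0.5},{"dp": [0.093,0.011,0.013],"angular": [0,0,-0.108],"claw": 0.5},{"dp": [0.092,0.019,0.013],"angular": [0,0,-0.108],"claw": 0.5},{"dp": [0.09,0.027,0.013],"angular": [0,0,-0.108],"claw": 0.5},{"dp": [0.087,0.035,0.013],"angular": [0,0,-0.108],"claw": 0.5}]'

```text
time: 1.1
tcp_pos: [513.9, -175.4, 197.9]
tcp_rot: [-180.0, 0.0, 84.7]
ft_force: [0.9, -1.1, -0.0]
gripper_width: 0.495
gripper_force: 0.0
```

Call:
servo_tool --moves '[{"dp": [0.084,0.042,0.013],"angular": [0,0,-0.108],"claw": 0.5},{"dp": [0.08,0.049,0.013],"angular": [0,0,-0.108],"claw": 0.5},{"claw": 0.5},{"claw": 0.5}]'

```text
invalid input at $.moves[2]: expected keys dp, angular, claw
```

```bash
python3 - <<'E'
from h import *
print(readout.read_state()["joints"].round(1))
plan([((552,-112.5,88),(180,0,94.5),3,.5)])
E
```

```text
[ 27.5  39.6 -22.4 107.2  23.4  37.8 -14.3]
from [ 513.9 -175.4  197.9] [-180.     0.    84.7] t 1.1
[0.055, 0.027, 0.092] [-0.0, 0.0, -0.072] 0.5
[0.053, 0.03, 0.092] [-0.0, 0.0, -0.072] 0.5
[0.052, 0.033, 0.092] [-0.0, 0.0, -0.072] 0.5
```

Call:
servo_tool --moves '[{"dp": [0.084,0.042,0.013],"angular": [0,0,-0.108],"claw": 0.5},{"dp": [0.08,0.049,0.013],"angular": [0,0,-0.108],"claw": 0.5},{"dp": [0,0,0],"angular": [0,0,0],"claw": 0.5}]'

```text
time: 1.35
tcp_pos: [557.4, -103.6, 187.5]
tcp_rot: [179.7, -0.4, 95.0]
ft_force: [0.2, 1.3, -0.3]
gripper_width: 0.503
gripper_force: 0.0
```

```bash
python3 - <<'E'
from h import *
plan([((552,-112.5,88),(180,0,94.5),3,.5)])
E
```

```text
from [ 557.4 -103.6  187.5] [179.7  -0.4  95. ] t 1.35
[-0.008, -0.006, 0.083] [0.002, -0.003, 0.004] 0.5
[-0.007, -0.005, 0.083] [0.002, -0.003, 0.004] 0.5
[-0.007, -0.005, 0.083] [0.002, -0.003, 0.004] 0.5
```

Call:
servo_tool --moves '[{"dp": [0,0,0],"angular": [0,0,0],"claw": 0.5},{"dp": [0,0,0],"angular": [0,0,0],"claw": 0.5}]'

```text
time: 1.52
tcp_pos: [552.7, -114.0, 187.5]
tcp_rot: [-179.9, 0.0, 94.2]
ft_force: [0.2, -1.1, -0.3]
gripper_width: 0.499
gripper_force: 0.0
```

```bash
python3 - <<'E'
from h import *
plan([((552,-112.5,88),(180,0,94.5),3,.5)])
E
```

```text
from [ 552.7 -114.   187.5] [-179.9    0.    94.2] t 1.52
[0.001, -0.0, 0.083] [-0.001, 0.0, -0.002] 0.5
[0.001, -0.0, 0.083] [-0.001, 0.0, -0.002] 0.5
[0.001, -0.0, 0.083] [-0.001, 0.0, -0.002] 0.5
```

Call:
servo_tool --moves '[{"dp": [0.001,0,0.06],"angular": [0,0,0],"claw": 0.5},{"dp": [0.001,0,0.08],"angular": [0,0,0],"claw": 0.5},{"dp": [0.001,0,0.06],"angular": [0,0,0],"claw": 0.4},{"dp": [0,0,0.04],"angular": [0,0,0],"claw": 0.3},{"dp": [0,0,0.009],"angular": [0,0,0],"claw": 0.2},{"dp": [0,0,0],"angular": [0,0,0],"claw": 0},{"dp": [0,0,0],"angular": [0,0,0],"claw": 0},{"dp": [0,0,0],"angular": [0,0,0],"claw": 0},{"dp": [0,0,0],"angular": [0,0,0],"claw": 0},{"dp": [0,0,0],"angular": [0,0,0],"claw": 0}]' --squeeze 45

```text
time: 2.35
tcp_pos: [553.9, -112.7, 89.3]
tcp_rot: [179.9, 0.0, 94.2]
ft_force: [-1.4, -1.3, 2.0]
gripper_width: 0.116
gripper_force: 44.9
```

```bash
python3 - <<'E'
from h import *
plan([((552,-112.5,160),(180,0,94.5),3,0)])
i,d,K,E=grab("top"); C=cloud(d,K,E)
hsv=cv2.cvtColor(i,cv2.COLOR_BGR2HSV)
m=cv2.inRange(hsv[100:150,235:285],(8,60,60),(25,255,255)); v,u=np.nonzero(m); P=C[100:150,235:285][v,u]; print("cone",P.min(0).round(),P.max(0).round())
P=P[P[:,2]<30]; print(P.mean(0))
E
```

```text
from [ 553.9 -112.7   89.3] [179.9   0.   94.2] t 2.35
[0.0, -0.001, -0.059] [0.001, 0.0, -0.002] 0
[0.0, -0.001, -0.059] [0.001, 0.0, -0.002] 0
[0.0, -0.002, -0.059] [0.001, 0.0, -0.002] 0
cone [518.  16.  -1.] [745.  68. 914.]
[715.18437841  41.13113775  10.72165457]
```

```bash
cat >> h.py <<'E'
PL=np.array([571,54.]); PY=-9.6
def lip(L,th,yaw=94.3):
    q=R.from_euler("xyz",(180,0,yaw),degrees=True)*R.from_euler("x",-th,degrees=True)
    return np.array(L)-q.apply([0,-79,85.3]),q.as_euler("xyz",degrees=True)
E
python3 - <<'E'
from h import *
a=[((553.9,-112.7,150),(180,0,94.3),3,0)]
a+=[(*lip((520,58,55),14),9,0),(*lip((520,58,16),14),3,0)]
plan(a)
E
```

```text
from [ 553.9 -112.6   89.3] [179.9   0.   94.2] t 2.4
[-0.0, 0.0, -0.051] [0.001, 0.0, -0.001] 0
[-0.0, 0.0, -0.051] [0.001, 0.0, -0.001] 0
[-0.0, 0.0, -0.051] [0.001, 0.0, -0.001] 0
[0.048, 0.01, -0.002] [-0.035, -0.0, -0.0] 0
[0.048, 0.01, -0.002] [-0.035, -0.0, -0.0] 0
[0.048, 0.01, -0.001] [-0.035, -0.0, -0.0] 0
[0.048, 0.01, -0.001] [-0.035, -0.0, -0.0] 0
[0.048, 0.01, -0.001] [-0.035, -0.0, -0.0] 0
[0.048, 0.01, -0.001] [-0.035, -0.0, -0.0] 0
[0.048, 0.01, -0.0] [-0.035, -0.0, -0.0] 0
[0.048, 0.01, -0.0] [-0.035, -0.0, -0.0] 0
[0.048, 0.01, 0.0] [-0.035, -0.0, -0.0] 0
[0.0, -0.008, 0.032] [0.0, 0.0, 0.0] 0
[0.0, -0.008, 0.032] [0.0, 0.0, 0.0] 0
[0.0, -0.008, 0.032] [0.0, 0.0, 0.0] 0
```

Call:
servo_tool --moves '[{"dp": [0,0,-0.03],"angular": [0,0,0],"claw": 0},{"dp": [0,0,-0.06],"angular": [0,0,0],"claw": 0},{"dp": [0,0,-0.06],"angular": [0,0,0],"claw": 0},{"dp": [0.02,0.006,-0.003],"angular": [-0.03,0,0],"claw": 0},{"dp": [0.042,0.01,-0.002],"angular": [-0.035,0,0],"claw": 0},{"dp": [0.054,0.01,-0.001],"angular": [-0.035,0,0],"claw": 0},{"dp": [0.06,0.01,-0.001],"angular": [-0.035,0,0],"claw": 0},{"dp": [0.06,0.01,-0.001],"angular": [-0.035,0,0],"claw": 0},{"dp": [0.06,0.01,0],"angular": [-0.035,0,0],"claw": 0},{"dp": [0.054,0.01,0],"angular": [-0.035,0,0],"claw": 0},{"dp": [0.045,0.01,0],"angular": [-0.035,0,0],"claw": 0},{"dp": [0.027,0.01,0],"angular": [-0.035,0,0],"claw": 0}]'

```text
time: 3.4
tcp_pos: [574.6, 62.2, 156.2]
tcp_rot: [165.9, -0.1, 94.4]
ft_force: [0.1, -0.1, -3.0]
gripper_width: 0.106
gripper_force: 44.9
```

Call:
servo_tool --moves '[{"dp": [0.01,0.002,0],"angular": [0,0,0],"claw": 0},{"dp": [0,0,0],"angular": [0,0,0],"claw": 0},{"dp": [0,0,0],"angular": [0,0,0],"claw": 0}]'

```text
time: 3.65
tcp_pos: [575.2, 61.9, 155.8]
tcp_rot: [166.1, 0.1, 94.2]
ft_force: [0.2, -0.2, -2.2]
gripper_width: 0.109
gripper_force: 44.9
```

```bash
python3 - <<'E'
from h import *
print(readout.read_state()["joints"].round(1))
plan([(*lip((520,58,15),14),3,0)]+[(*lip((520,58,15),26),4,0)]+[(*lip((610,58,15),50),6,0)])
i,d,K,E=grab("side"); cv2.imwrite("pics/s1.png",cv2.resize(i[100:300,150:400],None,fx=2.4,fy=2.4,interpolation=3))
E
```

```text
[ -8.2  41.3  -5.7 116.1  32.8  10.5 -39.5]
from [575.2  61.9 155.8] [1.661e+02 1.000e-01 9.420e+01] t 3.65
[0.0, -0.007, 0.032] [-0.001, 0.001, -0.001] 0
[0.0, -0.007, 0.032] [-0.001, 0.001, -0.001] 0
[0.0, -0.007, 0.032] [-0.001, 0.001, -0.001] 0
[-0.0, -0.012, -0.009] [-0.067, 0.0, 0.0] 0
[-0.0, -0.012, -0.01] [-0.067, 0.0, 0.0] 0
[-0.0, -0.011, -0.01] [-0.067, 0.0, 0.0] 0
[-0.0, -0.011, -0.011] [-0.067, 0.0, 0.0] 0
[-0.003, 0.016, 0.006] [-0.089, -0.0, 0.0] 0
[-0.003, 0.016, 0.007] [-0.089, -0.0, 0.0] 0
[-0.003, 0.015, 0.008] [-0.089, -0.0, 0.0] 0
[-0.003, 0.015, 0.009] [-0.089, -0.0, 0.0] 0
[-0.003, 0.014, 0.01] [-0.089, -0.0, 0.0] 0
[-0.003, 0.013, 0.011] [-0.089, -0.0, 0.0] 0
```

View pics/s1.png

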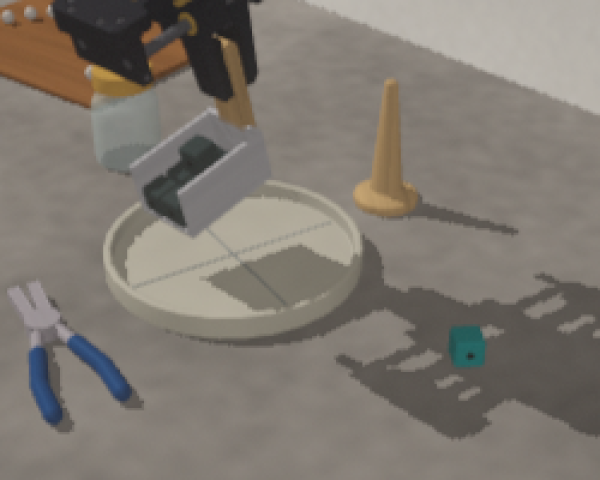

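The side view shows the scoop tilted over the plate with all the beads still inside. Joint 6 is nearly at its limit for tipping this way. I'll level the scoop and turn it so the mouth faces -y, where the wrist has room.

```bash
python3 - <<'E'
from h import *
a=[(*lip((530,58,70),0),4,0),(*lip((584,6,70),0,145),8,0),(*lip((584,6,70),0,195),8,0)]
print(a)
plan(a)
E
```

```text
[(array([608.77762555,  63.92331942, 155.3       ]), array([180. ,   0. ,  94.3]), 4, 0), (array([629.31253847,  70.7130115 , 155.3       ]), array([180.,   0., 145.]), 8, 0), (array([563.55329544,  82.30814028, 155.3       ]), array([-180.,    0., -165.]), 8, 0)]
from [575.3  61.1 155.7] [1.661e+02 1.000e-01 9.410e+01] t 3.7
[0.0, 0.02, 0.005] [0.077, 0.0, -0.001] 0
[0.0, 0.021, 0.004] [0.077, 0.0, -0.001] 0
[0.0, 0.021, 0.003] [0.077, 0.0, -0.001] 0
[0.0, 0.021, 0.002] [0.077, 0.0, -0.001] 0
[0.002, 0.007, 0.0] [0.0, 0.0, -0.141] 0
[0.001, 0.007, 0.0] [0.0, 0.0, -0.141] 0
[0.0, 0.007, 0.0] [0.0, 0.0, -0.141] 0
[-0.001, 0.007, 0.0] [0.0, 0.0, -0.141] 0
[-0.001, 0.007, 0.0] [0.0, 0.0, -0.141] 0
[-0.002, 0.006, 0.0] [0.0, 0.0, -0.141] 0
[-0.003, 0.006, 0.0] [0.0, 0.0, -0.141] 0
[-0.003, 0.006, 0.0] [0.0, 0.0, -0.141] 0
[0.019, -0.009, -0.0] [0.0, 0.0, -0.139] 0
[0.02, -0.007, -0.0] [0.0, 0.0, -0.139] 0
[0.02, -0.005, -0.0] [0.0, 0.0, -0.139] 0
[0.021, -0.002, -0.0] [0.0, 0.0, -0.139] 0
[0.021, -0.0, -0.0] [0.0, 0.0, -0.139] 0
[0.021, 0.002, -0.0] [0.0, 0.0, -0.139] 0
[0.02, 0.005, -0.0] [0.0, 0.0, -0.139] 0
[0.02, 0.007, -0.0] [0.0, 0.0, -0.139] 0
```

Call:
servo_tool --moves '[{"dp": [0,0.02,0.005],"angular": [0.077,0,0],"claw": 0},{"dp": [0,0.021,0.004],"angular": [0.077,0,0],"claw": 0},{"dp": [0,0.021,0.003],"angular": [0.077,0,0],"claw": 0},{"dp": [0,0.021,0.002],"angular": [0.077,0,0],"claw": 0},{"dp": [0.002,0.007,0],"angular": [0,0,-0.1],"claw": 0},{"dp": [0.001,0.007,0],"angular": [0,0,-0.14],"claw": 0},{"dp": [0,0.007,0],"angular": [0,0,-0.15],"claw": 0},{"dp": [-0.001,0.007,0],"angular": [0,0,-0.15],"claw": 0},{"dp": [-0.001,0.007,0],"angular": [0,0,-0.15],"claw": 0},{"dp": [-0.002,0.006,0],"angular": [0,0,-0.15],"claw": 0},{"dp": [-0.003,0.006,0],"angular": [0,0,-0.15],"claw": 0},{"dp": [-0.003,0.006,0],"angular": [0,0,-0.14],"claw": 0}]'

```text
time: 4.7
tcp_pos: [630.2, 69.0, 155.0]
tcp_rot: [-180.0, 0.1, 145.2]
ft_force: [-0.9, -0.8, -2.2]
gripper_width: 0.111
gripper_force: 44.9
```

Call:
servo_tool --moves '[{"dp": [0.019,-0.009,0],"angular": [0,0,-0.14],"claw": 0},{"dp": [0.02,-0.007,0],"angular": [0,0,-0.15],"claw": 0},{"dp": [0.02,-0.005,0],"angular": [0,0,-0.15],"claw": 0},{"dp": [0.021,-0.002,0],"angular": [0,0,-0.15],"claw": 0},{"dp": [0.021,0,0],"angular": [0,0,-0.15],"claw": 0},{"dp": [0.021,0.002,0],"angular": [0,0,-0.15],"claw": 0},{"dp": [0.02,0.005,0],"angular": [0,0,-0.13],"claw": 0},{"dp": [0.02,0.007,0],"angular": [0,0,-0.09],"claw": 0},{"dp": [0,0,0],"angular": [0,0,0],"claw": 0}]'

```text
time: 5.45
tcp_pos: [562.2, 79.7, 154.7]
tcp_rot: [-180.0, -0.1, -165.0]
ft_force: [-0.8, 0.5, -1.6]
gripper_width: 0.11
gripper_force: 44.9
```

```bash
python3 - <<'E'
from h import *
print(readout.read_state()["joints"].round(1))
plan([(*lip((584,8,16),18,195),5,0)]+[(*lip((584,8,14),30,195),4,0)]+[(*lip((562,88,14),44,195),6,0)])
E
```

```text
[ 13.3  50.7 -46.9 104.   49.2  48.3  46.5]
from [562.2  79.7 154.7] [-1.80e+02 -1.00e-01 -1.65e+02] t 5.45
[-0.001, -0.013, 0.017] [-0.08, -0.0, -0.0] 0
[-0.001, -0.014, 0.016] [-0.08, -0.0, -0.0] 0
[-0.001, -0.015, 0.015] [-0.08, -0.0, -0.0] 0
[-0.001, -0.016, 0.014] [-0.08, -0.0, -0.0] 0
[-0.001, -0.017, 0.013] [-0.08, -0.0, -0.0] 0
[0.0, -0.013, -0.008] [-0.067, 0.0, 0.0] 0
[0.0, -0.012, -0.009] [-0.067, 0.0, 0.0] 0
[0.0, -0.012, -0.009] [-0.067, 0.0, 0.0] 0
[0.0, -0.011, -0.01] [-0.067, 0.0, 0.0] 0
[0.0, 0.02, 0.01] [-0.052, 0.0, 0.0] 0
[0.0, 0.02, 0.011] [-0.052, 0.0, 0.0] 0
[0.0, 0.019, 0.012] [-0.052, 0.0, 0.0] 0
[0.0, 0.019, 0.013] [-0.052, 0.0, 0.0] 0
[0.0, 0.018, 0.014] [-0.052, 0.0, 0.0] 0
[0.0, 0.018, 0.014] [-0.052, 0.0, 0.0] 0
```

Call:
servo_tool --moves '[{"dp": [-0.001,-0.013,0.017],"angular": [-0.08,0,0],"claw": 0},{"dp": [-0.001,-0.014,0.016],"angular": [-0.08,0,0],"claw": 0},{"dp": [-0.001,-0.015,0.015],"angular": [-0.08,0,0],"claw": 0},{"dp": [-0.001,-0.016,0.014],"angular": [-0.08,0,0],"claw": 0},{"dp": [-0.001,-0.017,0.013],"angular": [-0.08,0,0],"claw": 0}]'

```text
time: 5.87
tcp_pos: [573.4, 54.6, 121.0]
tcp_rot: [162.0, 0.1, -165.3]
ft_force: [-0.9, 0.0, -2.5]
gripper_width: 0.107
gripper_force: 44.9
```

```bash
python3 - <<'E'
from h import *
print(readout.read_state()["joints"].round(1))
i,d,K,E=grab("side"); cv2.imwrite("pics/s2.png",cv2.resize(i[100:300,150:400],None,fx=2,fy=2,interpolation=3))
plan([(*lip((584,8,14),28,195),4,0)]+[(*lip((562,88,14),46,195),6,0)])
E
```

```text
[ 28.2  60.8 -56.5  99.8  41.8  46.1  63.4]
from [573.6  49.3 117.3] [ 162.    -0.2 -165.7] t 5.92
[0.0, -0.006, -0.008] [-0.055, 0.0, -0.004] 0
[0.0, -0.006, -0.008] [-0.055, 0.0, -0.004] 0
[0.0, -0.005, -0.008] [-0.055, 0.0, -0.004] 0
[0.0, -0.005, -0.009] [-0.055, 0.0, -0.004] 0
[0.0, 0.018, 0.008] [-0.067, -0.0, 0.0] 0
[0.0, 0.017, 0.009] [-0.067, -0.0, 0.0] 0
[0.0, 0.017, 0.01] [-0.067, -0.0, 0.0] 0
[0.0, 0.016, 0.011] [-0.067, -0.0, 0.0] 0
[0.0, 0.016, 0.011] [-0.067, -0.0, 0.0] 0
[0.0, 0.015, 0.012] [-0.067, -0.0, 0.0] 0
```

View pics/s2.png

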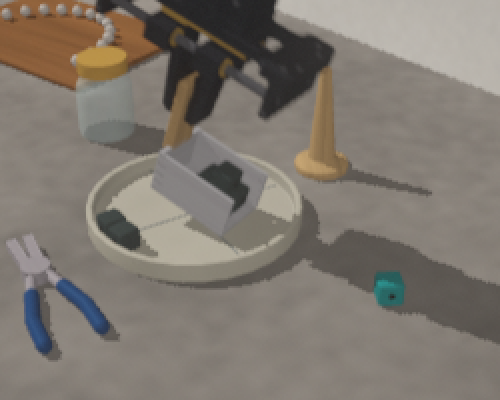

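Two beads have already slid onto the near-left part of the plate, around (118,230). The other five are at the scoop's mouth. I'll keep pouring while drawing the scoop back.

Call:
servo_tool --moves '[{"dp": [0,-0.006,-0.008],"angular": [-0.055,0,-0.004],"claw": 0},{"dp": [0,-0.006,-0.008],"angular": [-0.055,0,-0.004],"claw": 0},{"dp": [0,0.01,0],"angular": [-0.06,0,-0.004],"claw": 0},{"dp": [0,0.016,0.006],"angular": [-0.06,0,-0.004],"claw": 0},{"dp": [0,0.018,0.008],"angular": [-0.067,0,0],"claw": 0}]'

```text
time: 6.33
tcp_pos: [570.0, 67.0, 128.7]
tcp_rot: [148.7, 0.3, -164.6]
ft_force: [0.0, 0.4, -1.6]
gripper_width: 0.105
gripper_force: 44.9
```

```bash
python3 - <<'E'
from h import *
s=readout.read_state();print(s["joints"].round(1),s["tcp_pos"].round(1),s["tcp_rot"].round(1))
q=R.from_euler("xyz",s["tcp_rot"],degrees=True); print("lip",s["tcp_pos"]+q.apply([0,-79,85.3]))
i,d,K,E=grab("side"); cv2.imwrite("pics/s3.png",cv2.resize(i[130:260,180:340],None,fx=2.4,fy=2.4,interpolation=3))
E
```

```text
[ 34.9  67.6 -64.6  96.6  34.8  49.3  72.9] [570.   67.  128.7] [ 148.7    0.3 -164.6]
lip [576.85223904  44.80337701  14.80068122]
```

View pics/s3.png

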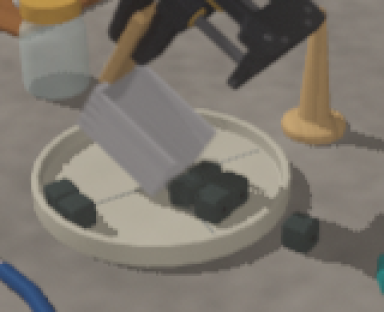

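```bash
python3 - <<'E'
from h import *
p=viewer.camera_params("side");K=np.array(p["camera_matrix"]);E=np.array(p["extrinsics"]); print(onz(K,E,305,227,10))
q=R.from_euler("xyz",(180,0,120),degrees=True)
S=np.array([480,-160,0.]); T=S-q.apply([0,-40,89.3]); print(T)
s=readout.read_state(); 
a=[(*lip((570,75,40),36,195),3,0),(*lip((565,40,75),0,170),6,0),(T+[0,0,70],(180,0,120),8,0)]
plan(a)
E
```

```text
[601.52265927 -62.8864915   10.        ]
[ 514.64101615 -140.           89.3       ]
from [569.4  66.8 127.3] [ 148.5    0.2 -164.6] t 6.38
[-0.002, 0.028, -0.011] [-0.033, -0.0, 0.003] 0
[-0.002, 0.028, -0.01] [-0.033, -0.0, 0.003] 0
[-0.002, 0.028, -0.009] [-0.033, -0.0, 0.003] 0
[-0.008, 0.01, 0.005] [0.131, -0.029, 0.09] 0
[-0.007, 0.011, 0.004] [0.131, -0.029, 0.09] 0
[-0.006, 0.012, 0.003] [0.131, -0.029, 0.09] 0
[-0.006, 0.012, 0.002] [0.131, -0.029, 0.09] 0
[-0.005, 0.013, 0.0] [0.131, -0.029, 0.09] 0
[-0.004, 0.013, -0.001] [0.131, -0.029, 0.09] 0
[0.006, -0.083, 0.0] [0.0, -0.0, 0.139] 0
[-0.003, -0.083, 0.0] [0.0, -0.0, 0.139] 0
[-0.012, -0.082, 0.0] [0.0, -0.0, 0.139] 0
[-0.021, -0.08, 0.0] [0.0, -0.0, 0.139] 0
[-0.03, -0.077, 0.0] [0.0, -0.0, 0.139] 0
[-0.038, -0.074, 0.0] [0.0, -0.0, 0.139] 0
[-0.046, -0.069, 0.0] [0.0, -0.0, 0.139] 0
[-0.053, -0.064, 0.0] [0.0, -0.0, 0.139] 0
```

Call:
servo_tool --moves '[{"dp": [-0.002,0.024,-0.011],"angular": [-0.033,0,0.003],"claw": 0},{"dp": [-0.002,0.028,-0.01],"angular": [-0.033,0,0.003],"claw": 0},{"dp": [-0.002,0.028,-0.009],"angular": [-0.033,0,0.003],"claw": 0},{"dp": [-0.008,0.01,0.003],"angular": [0.131,-0.029,0.09],"claw": 0},{"dp": [-0.007,0.011,0.003],"angular": [0.131,-0.029,0.09],"claw": 0},{"dp": [-0.006,0.012,0.003],"angular": [0.131,-0.029,0.09],"claw": 0},{"dp": [-0.006,0.012,0.002],"angular": [0.131,-0.029,0.09],"claw": 0},{"dp": [-0.005,0.013,0],"angular": [0.131,-0.029,0.09],"claw": 0},{"dp": [-0.004,0.013,-0.001],"angular": [0.131,-0.029,0.09],"claw": 0}]'

```text
time: 7.13
tcp_pos: [578.1, 120.1, 164.8]
tcp_rot: [179.7, 0.3, 170.4]
ft_force: [-0.3, -0.2, -2.2]
gripper_width: 0.111
gripper_force: 44.9
```

Call:
servo_tool --moves '[{"dp": [0.006,-0.06,0],"angular": [0,0,0.13],"claw": 0},{"dp": [-0.003,-0.083,0],"angular": [0,0,0.139],"claw": 0},{"dp": [-0.012,-0.082,0],"angular": [0,0,0.139],"claw": 0},{"dp": [-0.021,-0.08,0],"angular": [0,0,0.139],"claw": 0},{"dp": [-0.03,-0.077,0],"angular": [0,0,0.139],"claw": 0},{"dp": [-0.038,-0.074,0],"angular": [0,0,0.139],"claw": 0},{"dp": [-0.046,-0.069,0],"angular": [0,0,0.139],"claw": 0},{"dp": [-0.053,-0.064,0],"angular": [0,0,0.139],"claw": 0},{"dp": [0,-0.02,0],"angular": [0,0,0],"claw": 0},{"dp": [0,0,0],"angular": [0,0,0],"claw": 0},{"dp": [0,0,0],"angular": [0,0,0],"claw": 0}]'

```text
time: 8.05
tcp_pos: [513.0, -133.5, 160.8]
tcp_rot: [179.5, -0.3, 121.1]
ft_force: [0.3, 0.6, -0.3]
gripper_width: 0.108
gripper_force: 44.9
```

```bash
python3 - <<'E'
from h import *
s=readout.read_state();print(s["joints"].round(1),s["tcp_pos"].round(1),s["tcp_rot"].round(1))
i,d,K,E=grab("top"); j,_,_,_=grab("side"); cv2.imwrite("pics/t4.png",np.hstack([cv2.resize(i[130:270,190:350],None,fx=2.5,fy=2.5,interpolation=3),cv2.resize(j[150:290,180:340],None,fx=2.5,fy=2.5,interpolation=3)]))
T=np.array([514.64,-140,89.3]); plan([(T+[0,0,1],(180,0,120),4,0)])
E
```

```text
[ 25.9  42.9 -26.6 110.9  32.4  33.5   9. ] [ 513.  -133.5  160.8] [179.5  -0.3 121.1]
from [ 513.6 -132.5  160.6] [179.5  -0.4 121.2] t 8.15
[-0.005, -0.002, 0.044] [0.003, -0.002, 0.007] 0
[-0.005, -0.002, 0.044] [0.003, -0.002, 0.007] 0
[-0.005, -0.002, 0.044] [0.003, -0.002, 0.007] 0
[-0.004, -0.002, 0.044] [0.003, -0.002, 0.007] 0
```

View pics/t4.png

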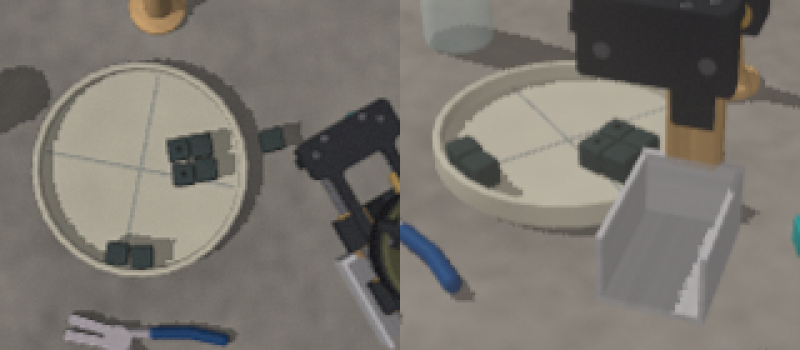

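The scoop is empty. A 2×2 block of four beads sits at (190,160) in the left crop, a pair at (130,254), and one bead on the bench at (272,140). Next I set the scoop down.

Call:
servo_tool --moves '[{"dp": [0,0,0.05],"angular": [0.006,-0.005,0.006],"claw": 0},{"dp": [0,0,0.06],"angular": [0.006,-0.005,0.006],"claw": 0},{"dp": [0,0,0.04],"angular": [0,0,0],"claw": 0},{"dp": [0,0,0.02],"angular": [0,0,0],"claw": 0},{"dp": [0,0,0.007],"angular": [0,0,0],"claw": 0},{"dp": [0,0,0.001],"angular": [0,0,0],"claw": 0},{"dp": [0,0,0],"angular": [0,0,0],"claw": 0}]'

```text
time: 8.73
tcp_pos: [513.3, -133.6, 89.3]
tcp_rot: [-179.9, 0.1, 120.5]
ft_force: [0.3, -0.6, -0.3]
gripper_width: 0.109
gripper_force: 45.0
```

```bash
python3 - <<'E'
from h import *
s=readout.read_state();print(s["tcp_pos"].round(1),s["tcp_rot"].round(2),s["ft_force"].round(1))
E
```

```text
[ 513.3 -133.6   89.3] [-1.7987e+02  1.3000e-01  1.2054e+02] [ 0.3 -0.6 -0.3]
```

Call:
servo_tool --moves '[{"dp": [0,0,0.002],"angular": [0,0,0],"claw": 0},{"dp": [0,0,0],"angular": [0,0,0],"claw": 0.35},{"dp": [0,0,0],"angular": [0,0,0],"claw": 0.35},{"dp": [0,0,0],"angular": [0,0,0],"claw": 0.35},{"dp": [0,0,-0.04],"angular": [0,0,0],"claw": 0.35},{"dp": [0,0,-0.09],"angular": [0,0,0],"claw": 0.5},{"dp": [0,0,-0.09],"angular": [0,0,0],"claw": 0.5},{"dp": [0,0,0],"angular": [0,0,0],"claw": 0.5}]'

```text
time: 9.4
tcp_pos: [516.0, -134.9, 181.3]
tcp_rot: [179.8, 0.5, 120.4]
ft_force: [0.3, 0.3, -0.5]
gripper_width: 0.5
gripper_force: 0.0
```

```bash
cat >> h.py <<'E'
def beads(z=16+10,dbg=None):
    i,d,K,E=grab("top"); C=cloud(d,K,E); hsv=cv2.cvtColor(i,cv2.COLOR_BGR2HSV)
    m=((hsv[...,2]<85)&(C[...,2]>12)&(C[...,2]<40)&(d>0)).astype(np.uint8); m[:,:195]=0;m[:,318:]=0;m[:150]=0;m[245:]=0
    cn,_=cv2.findContours(m,cv2.RETR_EXTERNAL,cv2.CHAIN_APPROX_NONE)
    if dbg: cv2.imwrite(dbg,cv2.resize(i[150:250,195:320],None,fx=5,fy=5,interpolation=3))
    for c in cn:
        if cv2.contourArea(c)<25: continue
        mm=np.zeros(m.shape,np.uint8); cv2.drawContours(mm,[c],-1,1,-1); P=C[(mm>0)&(d>0)]; zt=np.median(P[:,2])
        W=np.array([onz(K,E,*q[0],zt)[:2] for q in c]).astype(np.float32); rc=cv2.minAreaRect(W)
        print("bead: area",cv2.contourArea(c),"ctr",np.round(rc[0],1),"size",np.round(rc[1],1),"ang",round(rc[2],1),"ztop",zt.round(1),"px",c.mean((0,1)).round(1))
E
python3 - <<'E'
from h import *
s=readout.read_state();print(s["tcp_pos"].round(1),s["tcp_rot"].round(2),s["joints"].round(1))
beads(dbg="pics/b5.png")
E
```

```text
[ 516.  -134.9  181.3] [179.77   0.47 120.38] [ 26.1  41.1 -27.4 109.9  31.5  36.    9. ]
bead: area 130.0 ctr [495.7  61.3] size [41.4 21. ] ang 85.1 ztop 25.6 px [241.2 231.6]
bead: area 290.0 ctr [580.5   7.7] size [40.7 38.4] ang 12.5 ztop 26.1 px [266.5 193.2]
bead: area 66.0 ctr [600.8 -61.2] size [19.8 20.3] ang 15.4 ztop 20.0 px [298.  185.4]
```

View pics/b5.png

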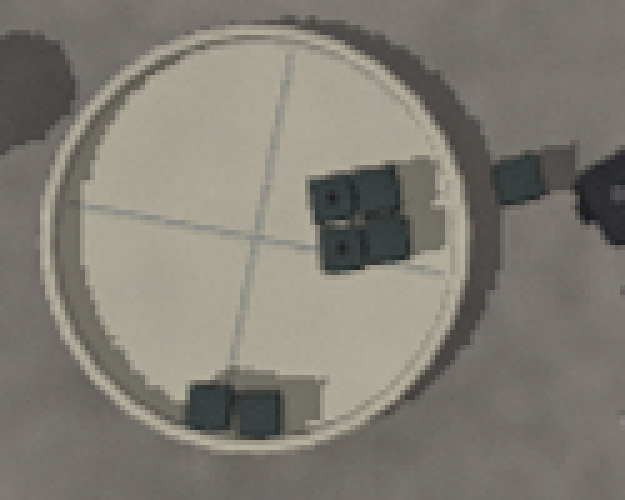

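All seven beads lie flat. The block is at crop (333,198), (378,190), (343,246) and (387,239), the rim pair at (210,405) and (260,413), and the stray bench bead at (518,179). The beads are packed in pairs, so I'll grip and move them as pairs and then split each pair with a second grip.

```bash
cat >> h.py <<'E'
def rel(dx,dy,z): return np.array([PL[0]+dx,PL[1]+dy,z])
def path(wps):  # hover waypoints (pos, yaw, rows, claw), tool down
    plan([(p,(180,0,y),n,c) for p,y,n,c in wps])
E
python3 - <<'E'
from h import *
p=viewer.camera_params("top");K=np.array(p["camera_matrix"]);E=np.array(p["extrinsics"])
print("cross",onz(K,E,195+255/5-.4,150+237/5-.4,6).round(1))
f=lambda a,b:onz(K,E,195+a/5-.4,150+b/5-.4,26)[:2].round(1)
W={k:f(*v) for k,v in dict(A=(333,198),B=(378,190),C=(343,246),D=(387,239),P1=(210,405),P2=(260,413)).items()}
for k in W: print(k,W[k],W[k]-PL)
ac=(W["A"]+W["C"])/2; v=W["A"]-W["C"]; az=np.degrees(np.arctan2(v[1],v[0])); print(ac,az)
path([((*ac,90),90+az,10,.65),((*ac,30),90+az,3,.65)])
E
```

```text
cross [572.8  53.8   6. ]
A [589.4  19.4] [ 18.4 -34.6]
B [ 5.934e+02 -2.000e-01] [ 22.4 -54.2]
C [568.6  14.5] [ -2.4 -39.5]
D [572.1  -4.5] [  1.1 -58.5]
P1 [498.2  70.5] [-72.8  16.5]
P2 [495.3  48.8] [-75.7  -5.2]
[579.    16.95] 13.255872481677537
from [ 514.8 -135.1  178.9] [179.9   0.4 120.4] t 9.45
[0.025, 0.033, 0.022] [0.0, 0.001, 0.038] 0.65
[0.026, 0.032, 0.022] [0.0, 0.001, 0.038] 0.65
[0.027, 0.031, 0.022] [0.0, 0.001, 0.038] 0.65
[0.028, 0.031, 0.022] [0.0, 0.001, 0.038] 0.65
[0.029, 0.03, 0.022] [0.0, 0.001, 0.038] 0.65
[0.029, 0.029, 0.022] [0.0, 0.001, 0.038] 0.65
[0.03, 0.028, 0.022] [0.0, 0.001, 0.038] 0.65
[0.031, 0.027, 0.022] [0.0, 0.001, 0.038] 0.65
[0.032, 0.026, 0.022] [0.0, 0.001, 0.038] 0.65
[0.033, 0.025, 0.022] [0.0, 0.001, 0.038] 0.65
[0.0, -0.0, 0.05] [0.0, 0.0, 0.0] 0.65
[0.0, -0.0, 0.05] [0.0, 0.0, 0.0] 0.65
[0.0, -0.0, 0.05] [0.0, 0.0, 0.0] 0.65
```

Call:
servo_tool --moves '[{"dp": [0.025,0.033,0.01],"angular": [0,0.001,0.038],"claw": 0.65},{"dp": [0.026,0.032,0.01],"angular": [0,0.001,0.038],"claw": 0.65},{"dp": [0.027,0.031,0.022],"angular": [0,0.001,0.038],"claw": 0.65},{"dp": [0.028,0.031,0.022],"angular": [0,0.001,0.038],"claw": 0.65},{"dp": [0.029,0.03,0.022],"angular": [0,0.001,0.038],"claw": 0.65},{"dp": [0.029,0.029,0.022],"angular": [0,0.001,0.038],"claw": 0.65},{"dp": [0.03,0.028,0.022],"angular": [0,0.001,0.038],"claw": 0.65},{"dp": [0.031,0.027,0.022],"angular": [0,0.001,0.038],"claw": 0.65},{"dp": [0.032,0.026,0.034],"angular": [0,0.001,0.038],"claw": 0.65},{"dp": [0.033,0.025,0.034],"angular": [0,0.001,0.038],"claw": 0.65},{"dp": [0,0,0],"angular": [0,0,0],"claw": 0.65},{"dp": [0,0,0],"angular": [0,0,0],"claw": 0.65}]' --squeeze 15

```text
time: 10.45
tcp_pos: [574.3, 18.2, 86.2]
tcp_rot: [-179.6, -0.2, 103.5]
ft_force: [0.4, 0.1, 0.8]
gripper_width: 0.653
gripper_force: 0.0
```

```bash
sed -i 's/PL=np.array(\[571,54.\])/PL=np.array([572,54.])/' h.py; python3 - <<'E'
from h import *
path([((579,17,30.5),103.3,3,.65),((579,17,45),103.3,2,.0),(rel(13.5,40.7,45),90,5,0)])
E
```

```text
from [574.3  18.2  86.2] [-179.6   -0.2  103.5] t 10.45
[-0.002, 0.004, 0.046] [-0.003, -0.002, 0.001] 0.65
[-0.002, 0.004, 0.046] [-0.003, -0.002, 0.001] 0.65
[-0.002, 0.004, 0.046] [-0.003, -0.002, 0.001] 0.65
[0.0, 0.0, -0.018] [0.0, 0.0, 0.0] 0.0
[0.0, 0.0, -0.018] [0.0, 0.0, 0.0] 0.0
[0.037, 0.012, 0.0] [-0.0, -0.0, 0.059] 0
[0.038, 0.01, 0.0] [-0.0, -0.0, 0.059] 0
[0.038, 0.009, 0.0] [-0.0, -0.0, 0.059] 0
[0.038, 0.007, 0.0] [-0.0, -0.0, 0.059] 0
[0.039, 0.005, 0.0] [-0.0, -0.0, 0.059] 0
```

Call:
servo_tool --moves '[{"dp": [-0.001,0.003,0.046],"angular": [0,0,0],"claw": 0.65},{"dp": [-0.001,0.003,0.05],"angular": [0,0,0],"claw": 0.65},{"dp": [-0.001,0.002,0.03],"angular": [0,0,0],"claw": 0.65},{"dp": [0,0,0.013],"angular": [0,0,0],"claw": 0.65},{"dp": [0,0,0],"angular": [0,0,0],"claw": 0.4},{"dp": [0,0,0],"angular": [0,0,0],"claw": 0.2},{"dp": [0,0,0],"angular": [0,0,0],"claw": 0},{"dp": [0,0,0],"angular": [0,0,0],"claw": 0}]'

```text
time: 11.12
tcp_pos: [578.9, 17.4, 32.8]
tcp_rot: [-179.8, -0.2, 103.3]
ft_force: [-0.2, -0.3, 0.1]
gripper_width: 0.449
gripper_force: 15.0
```

```bash
python3 - <<'E'
from h import *
path([((579,17,42),103.3,2,0),(rel(13.5,40.7,42),90,5,0),(rel(13.5,40.7,31),90,2,0)])
E
```

```text
from [578.9  17.4  32.8] [-179.8   -0.2  103.3] t 11.12
[-0.0, -0.0, -0.011] [-0.002, -0.003, 0.0] 0
[-0.0, -0.0, -0.011] [-0.002, -0.003, 0.0] 0
[0.037, 0.012, 0.0] [-0.0, -0.0, 0.059] 0
[0.038, 0.01, 0.0] [-0.0, -0.0, 0.059] 0
[0.038, 0.009, 0.0] [-0.0, -0.0, 0.059] 0
[0.038, 0.007, 0.0] [-0.0, -0.0, 0.059] 0
[0.039, 0.005, 0.0] [-0.0, -0.0, 0.059] 0
[0.0, -0.0, 0.014] [0.0, 0.0, 0.0] 0
[0.0, -0.0, 0.014] [0.0, 0.0, 0.0] 0
```

Call:
servo_tool --moves '[{"dp": [0,0,-0.011],"angular": [0,0,0],"claw": 0},{"dp": [0,0,-0.012],"angular": [0,0,0],"claw": 0},{"dp": [0.025,0.01,0],"angular": [0,0,0.04],"claw": 0},{"dp": [0.038,0.01,0],"angular": [0,0,0.06],"claw": 0},{"dp": [0.046,0.009,0],"angular": [0,0,0.07],"claw": 0},{"dp": [0.046,0.008,0],"angular": [0,0,0.07],"claw": 0},{"dp": [0.035,0.005,0],"angular": [0,0,0.055],"claw": 0},{"dp": [0,0,0.008],"angular": [0,0,0],"claw": 0},{"dp": [0,0,0.008],"angular": [0,0,0],"claw": 0},{"dp": [0,0,0.006],"angular": [0,0,0],"claw": 0},{"dp": [0,0,0],"angular": [0,0,0],"claw": 0}]'

```text
time: 12.03
tcp_pos: [584.3, 93.4, 32.4]
tcp_rot: [-179.7, -0.1, 90.0]
ft_force: [-0.3, 0.2, 0.6]
gripper_width: 0.457
gripper_force: 15.0
```

Call:
servo_tool --moves '[{"dp": [0,0,0],"angular": [0,0,0],"claw": 0.62},{"dp": [0,0,0],"angular": [0,0,0],"claw": 0.62},{"dp": [0,0,0],"angular": [0,0,0],"claw": 0.62},{"dp": [0,0,-0.05],"angular": [0,0,0],"claw": 0.62},{"dp": [0,0,-0.05],"angular": [0,0,0],"claw": 0.62}]'

```text
time: 12.45
tcp_pos: [583.6, 94.4, 71.9]
tcp_rot: [-179.5, -0.1, 90.0]
ft_force: [0.4, -0.8, 0.2]
gripper_width: 0.618
gripper_force: 0.0
```

```bash
python3 - <<'E'
from h import *
beads()
path([((582.7,-2.3,72),101.4,5,.62),((582.7,-2.3,32),101.4,3,.62)])
E
```

```text
bead: area 124.0 ctr [582.8  -2.1] size [40.  18.9] ang 13.7 ztop 25.8 px [271.2 191.7]
bead: area 69.0 ctr [600.8 -61.2] size [19.8 20.3] ang 15.4 ztop 20.2 px [298.  185.1]
from [586.2  95.   76.1] [-179.9   -0.2   90. ] t 12.5
[-0.049, -0.002, 0.002] [-0.0, -0.001, -0.051] 0.62
[-0.049, -0.004, 0.002] [-0.0, -0.001, -0.051] 0.62
[-0.048, -0.006, 0.002] [-0.0, -0.001, -0.051] 0.62
[-0.048, -0.008, 0.002] [-0.0, -0.001, -0.051] 0.62
[-0.048, -0.009, 0.002] [-0.0, -0.001, -0.051] 0.62
[0.0, -0.0, 0.033] [0.0, 0.0, 0.0] 0.62
[0.0, -0.0, 0.033] [0.0, 0.0, 0.0] 0.62
[0.0, -0.0, 0.033] [0.0, 0.0, 0.0] 0.62
```

Call:
servo_tool --moves '[{"dp": [-0.035,-0.002,0.002],"angular": [0,-0.001,-0.055],"claw": 0.62},{"dp": [-0.049,-0.004,0.002],"angular": [0,-0.001,-0.058],"claw": 0.62},{"dp": [-0.055,-0.006,0.002],"angular": [0,-0.001,-0.058],"claw": 0.62},{"dp": [-0.055,-0.008,0.002],"angular": [0,-0.001,-0.058],"claw": 0.62},{"dp": [-0.035,-0.009,0.002],"angular": [0,-0.001,-0.055],"claw": 0.62},{"dp": [-0.014,-0.002,0],"angular": [0,0,0],"claw": 0.62},{"dp": [0,0,0],"angular": [0,0,0],"claw": 0.62},{"dp": [0,0,0],"angular": [0,0,0],"claw": 0.62}]'

```text
time: 13.17
tcp_pos: [582.1, -2.1, 68.5]
tcp_rot: [-179.8, -0.1, 102.8]
ft_force: [-0.2, 0.9, 0.1]
gripper_width: 0.622
gripper_force: 0.0
```

```bash
python3 - <<'E'
from h import *
path([((582.8,-2.2,32),103,3,.62)])
E
```

```text
from [582.1  -2.1  68.5] [-1.798e+02 -1.000e-01  1.028e+02] t 13.17
[-0.0, 0.001, 0.03] [-0.002, -0.001, -0.002] 0.62
[-0.0, 0.001, 0.03] [-0.002, -0.001, -0.002] 0.62
[-0.0, 0.001, 0.03] [-0.002, -0.001, -0.002] 0.62
```

Call:
servo_tool --moves '[{"dp": [0,0.001,0.03],"angular": [0,0,0],"claw": 0.62},{"dp": [0,0.001,0.035],"angular": [0,0,0],"claw": 0.62},{"dp": [0,0,0.024],"angular": [0,0,0],"claw": 0.62},{"dp": [0,0,0],"angular": [0,0,0],"claw": 0.4},{"dp": [0,0,0],"angular": [0,0,0],"claw": 0.2},{"dp": [0,0,0],"angular": [0,0,0],"claw": 0},{"dp": [0,0,0],"angular": [0,0,0],"claw": 0},{"dp": [0,0,-0.01],"angular": [0,0,0],"claw": 0},{"dp": [0.01,0.003,-0.005],"angular": [0,0,0.08],"claw": 0},{"dp": [0.016,0.005,0],"angular": [0,0,0.11],"claw": 0},{"dp": [0.012,0.003,0],"angular": [0,0,0.1],"claw": 0},{"dp": [0,0,0],"angular": [0,0,0],"claw": 0}]'

```text
time: 14.17
tcp_pos: [585.3, 14.7, 39.7]
tcp_rot: [-179.8, -0.0, 89.7]
ft_force: [0.3, 1.1, -0.1]
gripper_width: 0.45
gripper_force: 15.0
```

Call:
servo_tool --moves '[{"dp": [0,0,0.01],"angular": [0,0,0],"claw": 0},{"dp": [0,0,0.005],"angular": [0,0,0],"claw": 0},{"dp": [0,0,0],"angular": [0,0,0],"claw": 0},{"dp": [0,0,0],"angular": [0,0,0],"claw": 0.62},{"dp": [0,0,0],"angular": [0,0,0],"claw": 0.62},{"dp": [0,0,0],"angular": [0,0,0],"claw": 0.62},{"dp": [0,0,-0.05],"angular": [0,0,0],"claw": 0.5},{"dp": [0,0,-0.05],"angular": [0,0,0],"claw": 0.45}]'

```text
time: 14.83
tcp_pos: [583.7, 12.8, 72.2]
tcp_rot: [-179.6, 0.1, 89.8]
ft_force: [0.3, -0.0, -0.3]
gripper_width: 0.497
gripper_force: 0.0
```

```bash
python3 - <<'E'
from h import *
path([((600.8,-61.2,72),105.4,4,.45),((600.8,-61.2,26),105.4,3,.45)])
E
```

```text
from [583.7  12.8  72.2] [-1.796e+02  1.000e-01  8.980e+01] t 14.83
[-0.046, 0.011, 0.0] [-0.003, 0.0, -0.087] 0.45
[-0.047, 0.008, 0.0] [-0.003, 0.0, -0.087] 0.45
[-0.047, 0.005, 0.0] [-0.003, 0.0, -0.087] 0.45
[-0.047, 0.001, 0.0] [-0.003, 0.0, -0.087] 0.45
[0.0, -0.0, 0.038] [0.0, 0.0, 0.0] 0.45
[0.0, -0.0, 0.038] [0.0, 0.0, 0.0] 0.45
[0.0, -0.0, 0.038] [0.0, 0.0, 0.0] 0.45
```

Call:
servo_tool --moves '[{"dp": [-0.035,0.01,0],"angular": [-0.003,0,-0.08],"claw": 0.45},{"dp": [-0.047,0.008,0],"angular": [-0.003,0,-0.087],"claw": 0.45},{"dp": [-0.052,0.005,0],"angular": [-0.003,0,-0.087],"claw": 0.45},{"dp": [-0.04,0.001,0],"angular": [0,0,-0.087],"claw": 0.45},{"dp": [-0.014,0,0],"angular": [0,0,0],"claw": 0.45},{"dp": [0,0,0],"angular": [0,0,0],"claw": 0.45},{"dp": [0,0,0],"angular": [0,0,0],"claw": 0.45}]'

```text
time: 15.42
tcp_pos: [602.4, -60.2, 72.7]
tcp_rot: [179.9, -0.0, 105.0]
ft_force: [0.5, 0.6, 0.0]
gripper_width: 0.455
gripper_force: 0.0
```

```bash
python3 - <<'E'
from h import *
path([((600.8,-61.2,26),105.4,3,.45)])
E
```

```text
from [602.4 -60.2  72.7] [179.9  -0.  105. ] t 15.42
[-0.0, -0.002, 0.039] [0.001, -0.0, -0.003] 0.45
[-0.0, -0.002, 0.039] [0.001, -0.0, -0.003] 0.45
[-0.0, -0.002, 0.039] [0.001, -0.0, -0.003] 0.45
```

Call:
servo_tool --moves '[{"dp": [0,-0.002,0.04],"angular": [0,0,0],"claw": 0.45},{"dp": [0,-0.002,0.045],"angular": [0,0,0],"claw": 0.45},{"dp": [0,-0.002,0.03],"angular": [0,0,0],"claw": 0.3},{"dp": [0,0,0],"angular": [0,0,0],"claw": 0.1},{"dp": [0,0,0],"angular": [0,0,0],"claw": 0},{"dp": [0,0,0],"angular": [0,0,0],"claw": 0},{"dp": [0,0,0],"angular": [0,0,0],"claw": 0},{"dp": [0,0,-0.05],"angular": [0,0,0],"claw": 0},{"dp": [0,0,-0.05],"angular": [0,0,0],"claw": 0},{"dp": [0,0,-0.01],"angular": [0,0,0],"claw": 0}]'

```text
time: 16.25
tcp_pos: [602.4, -61.6, 74.1]
tcp_rot: [179.6, 0.1, 105.1]
ft_force: [0.9, -0.1, -0.1]
gripper_width: 0.227
gripper_force: 15.0
```

```bash
python3 - <<'E'
from h import *
path([(rel(49,0,70),180,11,0)])
beads()
E
```

```text
from [602.4 -61.6  74.1] [1.796e+02 1.000e-01 1.051e+02] t 16.25
[0.024, 0.011, 0.001] [0.001, 0.001, -0.151] 0
[0.023, 0.014, 0.001] [0.001, 0.001, -0.151] 0
[0.021, 0.016, 0.001] [0.001, 0.001, -0.151] 0
[0.019, 0.019, 0.001] [0.001, 0.001, -0.151] 0
[0.017, 0.021, 0.001] [0.001, 0.001, -0.151] 0
[0.014, 0.023, 0.001] [0.001, 0.001, -0.151] 0
[0.011, 0.024, 0.001] [0.001, 0.001, -0.151] 0
[0.008, 0.025, 0.001] [0.001, 0.001, -0.151] 0
[0.005, 0.026, 0.001] [0.001, 0.001, -0.151] 0
[0.002, 0.027, 0.001] [0.001, 0.001, -0.151] 0
[-0.001, 0.027, 0.001] [0.001, 0.001, -0.151] 0
bead: area 124.5 ctr [496.1  60.5] size [39.9 19.7] ang 85.7 ztop 25.9 px [241.5 231.5]
bead: area 120.5 ctr [584.6  11. ] size [37.2 17.5] ang 1.4 ztop 25.9 px [264.6 191.7]
bead: area 124.0 ctr [584.8  93.9] size [37.3 17.5] ang 1.7 ztop 26.0 px [227.2 190.5]
```

Call:
servo_tool --moves '[{"dp": [0.018,0.009,-0.002],"angular": [0.001,0.001,-0.12],"claw": 0},{"dp": [0.023,0.014,-0.002],"angular": [0.001,0.001,-0.151],"claw": 0},{"dp": [0.021,0.016,-0.002],"angular": [0.001,0.001,-0.155],"claw": 0},{"dp": [0.02,0.019,-0.002],"angular": [0.001,0.001,-0.155],"claw": 0},{"dp": [0.018,0.021,-0.002],"angular": [0.001,0.001,-0.155],"claw": 0},{"dp": [0.015,0.023,0],"angular": [0.001,0.001,-0.155],"claw": 0},{"dp": [0.012,0.025,0],"angular": [0.001,0.001,-0.155],"claw": 0},{"dp": [0.009,0.026,0],"angular": [0.001,0.001,-0.155],"claw": 0},{"dp": [0.006,0.027,0],"angular": [0.001,0.001,-0.155],"claw": 0},{"dp": [0.003,0.027,0],"angular": [0.001,0.001,-0.155],"claw": 0},{"dp": [0,0.026,0],"angular": [0.001,0.001,-0.15],"claw": 0}]'

```text
time: 17.22
tcp_pos: [618.2, 54.1, 74.2]
tcp_rot: [-179.9, -0.5, -179.8]
ft_force: [-0.1, -0.3, -0.6]
gripper_width: 0.227
gripper_force: 15.0
```

Call:
servo_tool --moves '[{"dp": [0,0,0.03],"angular": [0,0,0],"claw": 0},{"dp": [0,0,0],"angular": [0,0,0],"claw": 0},{"dp": [0,0,0],"angular": [0,0,0],"claw": 0}]'

```text
time: 17.47
tcp_pos: [617.3, 52.2, 61.2]
tcp_rot: [-179.8, -0.7, 179.7]
ft_force: [0.7, -0.3, 1.0]
gripper_width: 0.224
gripper_force: 15.0
```

```bash
python3 - <<'E'
from h import *
print(readout.read_state()["joints"].round(1))
path([(rel(49,0,32.5),180,3,0)])
E
```

```text
[ 10.2  59.2 -36.3  96.2  48.9  42.5  38.6]
from [617.3  52.2  61.2] [-179.8   -0.7  179.7] t 17.47
[-0.003, 0.002, 0.024] [-0.001, -0.005, -0.003] 0
[-0.003, 0.002, 0.024] [-0.001, -0.005, -0.003] 0
[-0.003, 0.001, 0.024] [-0.001, -0.005, -0.003] 0
```

Call:
servo_tool --moves '[{"dp": [-0.003,0.002,0.028],"angular": [0,-0.005,-0.003],"claw": 0},{"dp": [-0.003,0.002,0.026],"angular": [0,-0.005,-0.003],"claw": 0},{"dp": [-0.003,0.001,0.012],"angular": [0,-0.005,-0.001],"claw": 0},{"dp": [0,0,0.003],"angular": [0,0,0],"claw": 0},{"dp": [0,0,0],"angular": [0,0,0],"claw": 0},{"dp": [0,0,0],"angular": [0,0,0],"claw": 0.36},{"dp": [0,0,0],"angular": [0,0,0],"claw": 0.36},{"dp": [0,0,-0.05],"angular": [0,0,0],"claw": 0.36},{"dp": [0,0,-0.04],"angular": [0,0,0],"claw": 0.36},{"dp": [0.045,0.035,0],"angular": [0,0,0],"claw": 0.36},{"dp": [0.045,0.045,0],"angular": [0,0,0],"claw": 0.36},{"dp": [0.025,0.02,0],"angular": [0,0,0],"claw": 0.36}]'

```text
time: 18.47
tcp_pos: [574.5, 98.5, 72.8]
tcp_rot: [179.9, 0.2, -179.7]
ft_force: [-0.6, 0.8, 1.0]
gripper_width: 0.359
gripper_force: 0.0
```

Call:
servo_tool --moves '[{"dp": [0,0,0],"angular": [0,0,0],"claw": 0.36},{"dp": [0,0,0],"angular": [0,0,0],"claw": 0.36}]'

```text
time: 18.63
tcp_pos: [576.2, 95.9, 72.0]
tcp_rot: [-179.9, 0.3, -179.8]
ft_force: [0.0, -0.4, 0.6]
gripper_width: 0.361
gripper_force: 0.0
```

```bash
python3 - <<'E'
from h import *
path([((574.3,93.9,31.5),180,3,.36)])
beads(dbg="pics/b6.png")
E
```

```text
from [576.2  95.9  72. ] [-179.9    0.3 -179.8] t 18.63
[0.002, -0.002, 0.034] [-0.001, 0.002, 0.002] 0.36
[0.002, -0.002, 0.034] [-0.001, 0.002, 0.002] 0.36
[0.002, -0.002, 0.034] [-0.001, 0.002, 0.002] 0.36
```

View pics/b6.png

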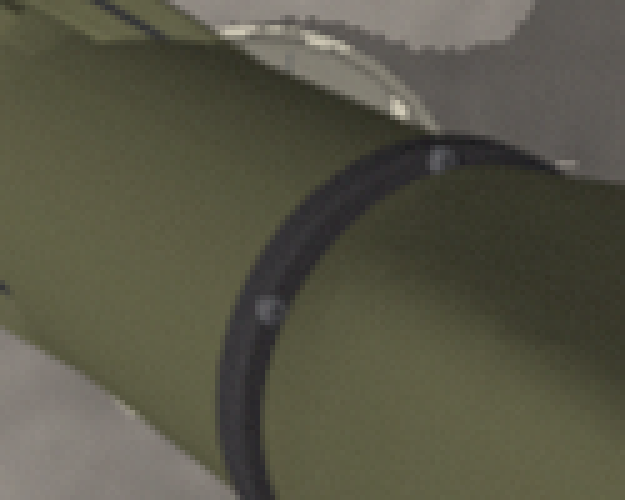

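The last picture shows only the arm's link covering the plate, so I carry on from the measured positions.

Call:
servo_tool --moves '[{"dp": [0.003,-0.002,0.034],"angular": [0,0.001,0.001],"claw": 0.36},{"dp": [0.003,-0.002,0.038],"angular": [0,0.001,0.001],"claw": 0.36},{"dp": [0.002,-0.001,0.022],"angular": [0,0,0],"claw": 0.36},{"dp": [0,0,0.005],"angular": [0,0,0],"claw": 0.36},{"dp": [0,0,0],"angular": [0,0,0],"claw": 0.1},{"dp": [0,0,0],"angular": [0,0,0],"claw": 0},{"dp": [0,0,0],"angular": [0,0,0],"claw": 0},{"dp": [0,0,-0.008],"angular": [0,0,0],"claw": 0},{"dp": [0.02,0,0],"angular": [0,0,0],"claw": 0},{"dp": [0.03,0,0],"angular": [0,0,0],"claw": 0},{"dp": [0.015,0,0],"angular": [0,0,0],"claw": 0},{"dp": [0,0,0.003],"angular": [0,0,0],"claw": 0}]'

```text
time: 19.68
tcp_pos: [544.7, 93.6, 33.8]
tcp_rot: [-179.9, -0.0, -179.8]
ft_force: [0.6, 0.4, -0.3]
gripper_width: 0.226
gripper_force: 15.0
```

Call:
servo_tool --moves '[{"dp": [0,0,0.004],"angular": [0,0,0],"claw": 0},{"dp": [0,0,0],"angular": [0,0,0],"claw": 0}]'

```text
time: 19.85
tcp_pos: [546.9, 93.5, 31.7]
tcp_rot: [-179.9, 0.1, -179.9]
ft_force: [-0.4, 0.2, -0.0]
gripper_width: 0.224
gripper_force: 15.0
```

```bash
python3 - <<'E'
from h import *
path([((574.5,11,72),180,6,.36)])
E
```

```text
from [546.9  93.5  31.7] [-1.799e+02  1.000e-01 -1.799e+02] t 19.85
[-0.011, -0.034, -0.017] [-0.0, 0.0, 0.0] 0.36
[-0.011, -0.034, -0.017] [-0.0, 0.0, 0.0] 0.36
[-0.011, -0.034, -0.017] [-0.0, 0.0, 0.0] 0.36
[-0.011, -0.034, -0.017] [-0.0, 0.0, 0.0] 0.36
[-0.011, -0.034, -0.017] [-0.0, 0.0, 0.0] 0.36
[-0.011, -0.034, -0.017] [-0.0, 0.0, 0.0] 0.36
```

Call:
servo_tool --moves '[{"dp": [0,0,0],"angular": [0,0,0],"claw": 0.36},{"dp": [0,0,0],"angular": [0,0,0],"claw": 0.36},{"dp": [0,0,-0.05],"angular": [0,0,0],"claw": 0.36},{"dp": [0,0,-0.05],"angular": [0,0,0],"claw": 0.36},{"dp": [-0.01,-0.03,0],"angular": [0,0,0],"claw": 0.36},{"dp": [-0.016,-0.05,0],"angular": [0,0,0],"claw": 0.36},{"dp": [-0.016,-0.055,0],"angular": [0,0,0],"claw": 0.36},{"dp": [-0.016,-0.045,0],"angular": [0,0,0],"claw": 0.36},{"dp": [-0.008,-0.026,0],"angular": [0,0,0],"claw": 0.36},{"dp": [0,0,0],"angular": [0,0,0],"claw": 0.36},{"dp": [0,0,0],"angular": [0,0,0],"claw": 0.36}]'

```text
time: 20.77
tcp_pos: [572.9, 11.5, 71.9]
tcp_rot: [-180.0, 0.1, -180.0]
ft_force: [0.1, 0.7, 0.3]
gripper_width: 0.359
gripper_force: 0.0
```

```bash
python3 - <<'E'
from h import *
path([((573.5,11,31.5),180,3,.36)])
beads()
E
```

```text
from [572.9  11.5  71.9] [-1.8e+02  1.0e-01 -1.8e+02] t 20.77
[-0.0, -0.0, 0.034] [-0.0, 0.001, 0.0] 0.36
[-0.0, -0.0, 0.034] [-0.0, 0.001, 0.0] 0.36
[-0.001, -0.0, 0.034] [-0.0, 0.001, 0.0] 0.36
bead: area 123.5 ctr [495.5  60.6] size [39.9 20.8] ang 85.7 ztop 26.1 px [241.5 231.5]
```

Call:
servo_tool --moves '[{"dp": [0,0,0.034],"angular": [0,0,0],"claw": 0.36},{"dp": [0,0,0.038],"angular": [0,0,0],"claw": 0.36},{"dp": [0,0,0.022],"angular": [0,0,0],"claw": 0.36},{"dp": [0,0,0.005],"angular": [0,0,0],"claw": 0.36},{"dp": [0,0,0],"angular": [0,0,0],"claw": 0.1},{"dp": [0,0,0],"angular": [0,0,0],"claw": 0},{"dp": [0,0,0],"angular": [0,0,0],"claw": 0},{"dp": [0,0,-0.008],"angular": [0,0,0],"claw": 0},{"dp": [0.02,0,0],"angular": [0,0,0],"claw": 0},{"dp": [0.03,0.003,0],"angular": [0,0,0],"claw": 0},{"dp": [0.015,0,0],"angular": [0,0,0],"claw": 0},{"dp": [0,0,0.003],"angular": [0,0,0],"claw": 0}]'

```text
time: 21.82
tcp_pos: [545.2, 12.2, 34.7]
tcp_rot: [-179.9, -0.0, -179.8]
ft_force: [-0.8, -0.2, -0.9]
gripper_width: 0.229
gripper_force: 15.0
```

Call:
servo_tool --moves '[{"dp": [0,0,0.004],"angular": [0,0,0],"claw": 0},{"dp": [0,0,0],"angular": [0,0,0],"claw": 0},{"dp": [0,0,0],"angular": [0,0,0],"claw": 0.36},{"dp": [0,0,0],"angular": [0,0,0],"claw": 0.36},{"dp": [0,0,-0.05],"angular": [0,0,0],"claw": 0.36},{"dp": [0,0,-0.05],"angular": [0,0,0],"claw": 0.6}]'

```text
time: 22.32
tcp_pos: [546.3, 12.3, 72.3]
tcp_rot: [-179.9, -0.1, -179.9]
ft_force: [0.8, 0.5, 0.1]
gripper_width: 0.41
gripper_force: 0.0
```

```bash
python3 - <<'E'
from h import *
path([((496,60.6,74),176,5,.6),((496,60.6,43),176,3,.6)])
E
```

```text
from [546.3  12.3  72.3] [-1.799e+02 -1.000e-01 -1.799e+02] t 22.32
[0.025, 0.024, -0.001] [-0.0, -0.0, 0.018] 0.6
[0.025, 0.024, -0.001] [-0.0, -0.0, 0.018] 0.6
[0.026, 0.023, -0.001] [-0.0, -0.0, 0.018] 0.6
[0.026, 0.023, -0.001] [-0.0, -0.0, 0.018] 0.6
[0.026, 0.023, -0.001] [-0.0, -0.0, 0.018] 0.6
[0.0, -0.0, 0.026] [0.0, 0.0, 0.0] 0.6
[0.0, -0.0, 0.026] [0.0, 0.0, 0.0] 0.6
[0.0, -0.0, 0.026] [0.0, 0.0, 0.0] 0.6
```

Call:
servo_tool --moves '[{"dp": [0.02,0.02,0],"angular": [0,0,0.018],"claw": 0.6},{"dp": [0.028,0.026,0],"angular": [0,0,0.018],"claw": 0.6},{"dp": [0.03,0.028,0],"angular": [0,0,0.018],"claw": 0.6},{"dp": [0.03,0.028,0],"angular": [0,0,0.018],"claw": 0.6},{"dp": [0.018,0.018,0],"angular": [0,0,0.018],"claw": 0.6},{"dp": [0,0,0],"angular": [0,0,0],"claw": 0.6},{"dp": [0,0,0],"angular": [0,0,0],"claw": 0.6}]'

```text
time: 22.9
tcp_pos: [498.1, 61.9, 72.6]
tcp_rot: [-179.9, 0.1, 176.1]
ft_force: [-0.0, -1.2, 0.5]
gripper_width: 0.597
gripper_force: 0.0
```

```bash
python3 - <<'E'
from h import *
path([((496,60.6,42),176,3,.6)])
E
```

```text
from [498.1  61.9  72.6] [-1.799e+02  1.000e-01  1.761e+02] t 22.9
[0.002, -0.001, 0.026] [-0.001, 0.001, 0.001] 0.6
[0.002, -0.001, 0.026] [-0.001, 0.001, 0.001] 0.6
[0.002, -0.001, 0.026] [-0.001, 0.001, 0.001] 0.6
```

Call:
servo_tool --moves '[{"dp": [0.001,-0.001,0.03],"angular": [0,0,0],"claw": 0.6},{"dp": [0.001,-0.001,0.028],"angular": [0,0,0],"claw": 0.6},{"dp": [0.001,0,0.016],"angular": [0,0,0],"claw": 0.6},{"dp": [0,0,0.003],"angular": [0,0,0],"claw": 0.6},{"dp": [0,0,0],"angular": [0,0,0],"claw": 0.45},{"dp": [0,0,0],"angular": [0,0,0],"claw": 0.2},{"dp": [0,0,0],"angular": [0,0,0],"claw": 0}]' --squeeze 10

```text
time: 23.48
tcp_pos: [497.0, 60.9, 42.1]
tcp_rot: [-179.9, 0.1, 176.0]
ft_force: [0.5, -1.1, -0.5]
gripper_width: 0.452
gripper_force: 10.0
```

```bash
python3 - <<'E'
from h import *
path([((521,60.6,42),180,3,0)])
E
```

```text
from [497.   60.9  42.1] [-1.799e+02  1.000e-01  1.760e+02] t 23.48
[-0.02, 0.001, 0.0] [-0.0, 0.001, -0.03] 0
[-0.02, 0.001, 0.0] [-0.0, 0.001, -0.03] 0
[-0.02, 0.0, 0.0] [-0.0, 0.001, -0.03] 0
```

Gripped, 39.8 mm across. I drag the pair inward, release it, and rise while turning.

Call:
servo_tool --moves '[{"dp": [-0.014,0,0],"angular": [0,0,-0.02],"claw": 0},{"dp": [-0.018,0,0],"angular": [0,0,-0.03],"claw": 0},{"dp": [-0.018,0,0],"angular": [0,0,-0.03],"claw": 0},{"dp": [-0.01,0,0],"angular": [0,0,-0.01],"claw": 0},{"dp": [0,0,0],"angular": [0,0,0],"claw": 0},{"dp": [0,0,0],"angular": [0,0,0],"claw": 0.56},{"dp": [0,0,0],"angular": [0,0,0],"claw": 0.56},{"dp": [0,0,-0.05],"angular": [0,0,0],"claw": 0.5},{"dp": [0,0,-0.06],"angular": [0,0,0],"claw": 0.4}]'

```text
time: 24.23
tcp_pos: [518.8, 59.8, 85.1]
tcp_rot: [-179.8, -0.2, -179.9]
ft_force: [0.5, 1.3, 0.0]
gripper_width: 0.448
gripper_force: 0.0
```

```bash
python3 - <<'E'
from h import *
beads()
path([((521,70.6,86),90,12,.4)])
E
```

```text
bead: area 61.0 ctr [595.5  11.2] size [19.7 17.5] ang 1.4 ztop 26.0 px [264.6 186.9]
bead: area 56.0 ctr [623.   54.5] size [19.8 15.3] ang 1.6 ztop 26.3 px [245.5 173.7]
from [521.1  60.7  89.6] [-180.     0.2 -179.9] t 24.28
[0.0, 0.002, 0.001] [0.0, 0.0, 0.167] 0.4
[0.0, 0.002, 0.001] [0.0, 0.0, 0.167] 0.4
[0.001, 0.002, 0.001] [0.0, 0.0, 0.167] 0.4
[0.001, 0.002, 0.001] [0.0, 0.0, 0.167] 0.4
[0.001, 0.002, 0.001] [0.0, 0.0, 0.167] 0.4
[0.001, 0.002, 0.001] [0.0, 0.0, 0.167] 0.4
[0.001, 0.001, 0.001] [0.0, 0.0, 0.167] 0.4
[0.002, 0.001, 0.001] [0.0, 0.0, 0.167] 0.4
[0.002, 0.001, 0.001] [0.0, 0.0, 0.167] 0.4
[0.002, 0.001, 0.001] [0.0, 0.0, 0.167] 0.4
[0.002, 0.001, 0.001] [0.0, 0.0, 0.167] 0.4
[0.002, 0.0, 0.001] [0.0, 0.0, 0.167] 0.4
```

Call:
servo_tool --moves '[{"dp": [0,0.002,0],"angular": [0,0,0.15],"claw": 0.4},{"dp": [0,0.002,0],"angular": [0,0,0.155],"claw": 0.4},{"dp": [0.001,0.002,0],"angular": [0,0,0.155],"claw": 0.4},{"dp": [0.001,0.002,0],"angular": [0,0,0.155],"claw": 0.4},{"dp": [0.001,0.002,0],"angular": [0,0,0.155],"claw": 0.4},{"dp": [0.001,0.002,0],"angular": [0,0,0.155],"claw": 0.4},{"dp": [0.001,0.001,0],"angular": [0,0,0.155],"claw": 0.4},{"dp": [0.002,0.001,0],"angular": [0,0,0.155],"claw": 0.4},{"dp": [0.002,0.001,0],"angular": [0,0,0.155],"claw": 0.4},{"dp": [0.002,0.001,0],"angular": [0,0,0.155],"claw": 0.4},{"dp": [0.002,0.001,0],"angular": [0,0,0.155],"claw": 0.4},{"dp": [0.002,0,0],"angular": [0,0,0.15],"claw": 0.4}]'

```text
time: 25.28
tcp_pos: [519.5, 70.2, 85.9]
tcp_rot: [179.9, 0.1, 96.5]
ft_force: [-0.2, 0.7, 1.4]
gripper_width: 0.401
gripper_force: 0.0
```

Call:
servo_tool --moves '[{"dp": [0,0,0],"angular": [0,0,0.145],"claw": 0.4},{"dp": [0,0,0],"angular": [0,0,0],"claw": 0.4},{"dp": [0,0,0],"angular": [0,0,0],"claw": 0.4}]'

```text
time: 25.53
tcp_pos: [519.6, 70.1, 85.8]
tcp_rot: [179.9, 0.1, 90.5]
ft_force: [0.8, -0.2, -0.0]
gripper_width: 0.401
gripper_force: 0.0
```

```bash
python3 - <<'E'
from h import *
beads()
path([((521,71,42),90,3,.4)])
i,d,K,E=grab("side"); C=cloud(d,K,E); hsv=cv2.cvtColor(i,cv2.COLOR_BGR2HSV)
m=((hsv[...,2]<85)&(C[...,2]>22)&(C[...,2]<30)&(np.hypot(C[...,0]-572,C[...,1]-54)<90)).astype(np.uint8)
k,l,s,c=cv2.connectedComponentsWithStats(m)
for j in range(1,k):
    if s[j,4]>15: P=C[l==j]; print(s[j,4],P.min(0).round(),P.max(0).round())
E
```

```text
bead: area 51.0 ctr [548.6  11.2] size [17.4 15.2] ang 1.4 ztop 26.4 px [264.5 207.6]
bead: area 58.5 ctr [594.4  11.2] size [17.5 17.5] ang 1.4 ztop 26.3 px [264.7 187.1]
from [519.6  70.1  85.8] [1.799e+02 1.000e-01 9.050e+01] t 25.58
[0.001, 0.001, 0.037] [0.0, 0.001, 0.004] 0.4
[0.001, 0.001, 0.037] [0.0, 0.001, 0.004] 0.4
[0.001, 0.001, 0.037] [0.0, 0.001, 0.004] 0.4
75 [583.  81.  22.] [603. 101.  28.]
78 [612.  44.  22.] [632.  63.  28.]
82 [538.  81.  22.] [556. 100.  28.]
88 [583.  -1.  22.] [603.  19.  29.]
182 [509.  37.  22.] [530.  77.  29.]
98 [538.  -1.  22.] [558.  20.  29.]
```

Call:
servo_tool --moves '[{"dp": [0.001,0.001,0.035],"angular": [0,0,0.005],"claw": 0.4},{"dp": [0.001,0,0.04],"angular": [0,0,0.005],"claw": 0.4},{"dp": [0,0,0.025],"angular": [0,0,0],"claw": 0.4},{"dp": [0,0,0.01],"angular": [0,0,0],"claw": 0.4},{"dp": [0,0,0],"angular": [0,0,0],"claw": 0.2},{"dp": [0,0,0],"angular": [0,0,0],"claw": 0},{"dp": [0,0,0],"angular": [0,0,0],"claw": 0},{"dp": [0,0,0],"angular": [0,0,0],"claw": 0},{"dp": [0,0,-0.012],"angular": [0,0,0],"claw": 0},{"dp": [0,0,-0.015],"angular": [0,0,0],"claw": 0},{"dp": [0,0,0],"angular": [0,0,0],"claw": 0}]' --squeeze 15

```text
time: 26.55
tcp_pos: [521.1, 70.8, 54.0]
tcp_rot: [179.8, 0.1, 89.8]
ft_force: [-0.5, 0.2, 0.2]
gripper_width: 0.224
gripper_force: 15.0
```

```bash
python3 - <<'E'
from h import *
path([((542,71,53),90,2,0),((571,53,53),90,3,0),((571,53,42.5),90,2,0)])
E
```

```text
from [521.1  70.8  54. ] [1.798e+02 1.000e-01 8.980e+01] t 26.55
[0.0, 0.026, 0.001] [0.002, 0.001, -0.002] 0
[0.0, 0.026, 0.001] [0.002, 0.001, -0.002] 0
[-0.015, 0.024, 0.0] [0.0, 0.0, 0.0] 0
[-0.015, 0.024, 0.0] [0.0, 0.0, 0.0] 0
[-0.015, 0.024, 0.0] [0.0, 0.0, 0.0] 0
[0.0, -0.0, 0.013] [0.0, 0.0, 0.0] 0
[0.0, -0.0, 0.013] [0.0, 0.0, 0.0] 0
```

Call:
servo_tool --moves '[{"dp": [0,0.02,0],"angular": [0,0,0],"claw": 0},{"dp": [0,0.03,0],"angular": [0,0,0],"claw": 0},{"dp": [-0.012,0.028,0],"angular": [0,0,0],"claw": 0},{"dp": [-0.018,0.026,0],"angular": [0,0,0],"claw": 0},{"dp": [-0.015,0.02,0],"angular": [0,0,0],"claw": 0},{"dp": [0,0,0],"angular": [0,0,0],"claw": 0},{"dp": [0,0,0.014],"angular": [0,0,0],"claw": 0},{"dp": [0,0,0.012],"angular": [0,0,0],"claw": 0},{"dp": [0,0,0],"angular": [0,0,0],"claw": 0},{"dp": [0,0,0],"angular": [0,0,0],"claw": 0.36},{"dp": [0,0,0],"angular": [0,0,0],"claw": 0.36},{"dp": [0,0,0],"angular": [0,0,0],"claw": 0.36}]'

```text
time: 27.55
tcp_pos: [569.5, 53.0, 42.1]
tcp_rot: [180.0, 0.1, 89.9]
ft_force: [0.7, -0.6, -0.7]
gripper_width: 0.359
gripper_force: 0.0
```

Call:
servo_tool --moves '[{"dp": [0,0,-0.05],"angular": [0,0,0],"claw": 0.36},{"dp": [0,0,-0.1],"angular": [0,0,0],"claw": 0.36},{"dp": [0,0,-0.1],"angular": [0,0,0],"claw": 0.36},{"dp": [0,0,-0.1],"angular": [0,0,0],"claw": 0.36},{"dp": [-0.05,-0.05,-0.02],"angular": [0,0,0],"claw": 0.36},{"dp": [-0.1,-0.05,0],"angular": [0,0,0],"claw": 0.36},{"dp": [-0.1,-0.05,0],"angular": [0,0,0],"claw": 0.36},{"dp": [-0.1,-0.05,0],"angular": [0,0,0],"claw": 0.36},{"dp": [-0.1,-0.02,0],"angular": [0,0,0],"claw": 0.36},{"dp": [-0.05,0,0],"angular": [0,0,0],"claw": 0.36},{"dp": [0,0,0],"angular": [0,0,0],"claw": 0.36}]'

```text
time: 28.47
tcp_pos: [483.5, -145.2, 190.2]
tcp_rot: [-180.0, 0.3, 89.3]
ft_force: [0.1, 0.2, 0.4]
gripper_width: 0.36
gripper_force: 0.0
```

```bash
python3 - <<'E'
from h import *
beads()
i,d,K,E=grab("top"); j,_,_,_=grab("side"); cv2.imwrite("pics/f.png",np.hstack([cv2.resize(i[130:270,190:350],None,fx=2.5,fy=2.5,interpolation=3),cv2.resize(j[150:290,180:340],None,fx=2.5,fy=2.5,interpolation=3)]))
print(readout.read_state()["tcp_pos"])
E
```

```text
bead: area 55.5 ctr [521.7  48.6] size [17.3 17.4] ang 1.5 ztop 26.1 px [246.8 220.3]
bead: area 55.0 ctr [549.7  12.4] size [19.6 17.4] ang 1.3 ztop 26.0 px [264.5 207.5]
bead: area 60.0 ctr [548.8  92.8] size [17.4 17.5] ang 1.4 ztop 26.0 px [227.3 207. ]
bead: area 57.0 ctr [569.4  52. ] size [17.5 17.4] ang 1.4 ztop 26.0 px [246.5 198. ]
bead: area 59.5 ctr [595.5  11.2] size [19.7 17.5] ang 1.4 ztop 26.2 px [264.7 187.1]
bead: area 56.0 ctr [594.7  93.1] size [17.6 15.3] ang 1.7 ztop 26.2 px [227.5 186. ]
bead: area 59.0 ctr [623.1  54.5] size [19.8 15.3] ang 1.5 ztop 26.0 px [245.7 173.6]
[ 485.61463222 -137.70504097  190.51395876]
```

View pics/f.png

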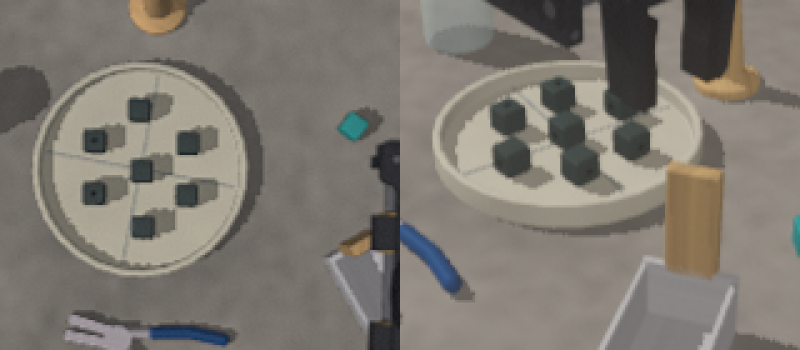

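The final picture shows all seven beads flat and separate on the plate, at least 45 mm apart centre to centre and with one or more in every quarter. The scoop stands upright and clear of the plate, and the gripper touches nothing.

```bash
python3 -c "
from rig import r
print(r.sign_off())"
```

```text
the job is handed in; nothing more can be done
None
```

I handed the job in at about 29 s: the last pictures show all seven beads flat on the plate, at least 45 mm apart and in all four quarters, with the empty scoop upright and clear of it; one bead fell onto the bench during the pour and I picked it up and placed it on the plate, and no judging result came back.

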